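# Refill the lamp-foot hopper from the tote

## Task

The feed hopper's slide gate was left up: first push it down until it seats on the hopper floor, then back it off about 5 mm, so that it does not bind and grit can drop through but no part can. Then pick up the tote by its grip bar, tip all six wooden lamp feet into the hopper bin behind the gate, and stand the empty tote upright on the desk again. Do not disturb the glue bottle, the flat file or the solder reel.

Things in the scene. Friction and masses are not known exactly. Their poses are not given: they have to be found in the camera images.
- hopper: Fixed green steel gravity-feed hopper, 213 (x) x 186 x 165 mm high, walls 3 mm. Origin: centre of its underside on the desk; +x to its closed back, -x to its pick pocket, +z up. Bin inside: x -46 to +100, y +-72 mm; floor slopes from z 110 at the back to z 30 at the outlet under the front wall (x -48 mm). Gate at x -54 mm shuts the outlet. Pick pocket in front: floor z 30, front lip 52 mm high.
- hopper_mouth (a point): Centre of the hopper bin's open mouth, at rim hsix (hopper x +27 mm, y 0, z 165 mm; the rim is level); axes as the hopper's. The mouth is 146 mm (x) x 144 mm (y).
- gate (a joint): Hsix of the steel slide gate above the hopper floor in m: 0 = seated on the floor (hard stop), growing as it is raised, 0.055 at most. It slides straight up and down in side channels, stiffly (about 4 N of friction; wsix 1.5 N), and stays where it is left.
- gate_handle (a point): Centre of the gate's black handle bar: 16 mm thick (hopper x), 70 mm long (hopper y), 24 mm high, edges rounded, free all round; at hopper x -54 mm, just in front of the front wall. It is 208 mm above the desk when the gate is seated, higher by the gate's opening. Axes as the hopper's.
- tote_grip (a point): Centre of the wooden grip bar across an open aluminium tote, 100 mm above the tote's underside, over its middle. Bar 14 mm thick (tote x), 95 long (y), 22 high, flat-sided, held by two ears. Tote 156 (x) x 100 mm, side and back walls 42 mm high, about 0.22 kg empty, 0.35 kg full. Axes: +x to the pouring lip (the end without a wall), +z up, y along the bar.
- tote_lip (a point): Middle of the edge of the tote's pouring lip, 102 mm along tote +x from the grip bar and 92 mm below it. The lip is a 25 mm tongue, 100 mm wide, that rises at 15 degrees from the tote's floor and has low side cheeks. Axes as the tote's.
- glue_bottle: White glue bottle with an orange nozzle, 47 mm in diameter, 148 mm high, standing loose; origin at the centre of its foot. Bystander.
- flat_file: Flat grey steel file, 16 x 200 x 4 mm (y along its length), lying loose; origin at the centre of the underside. Bystander.
- solder_reel: Green-flanged reel of solder, 60 mm in diameter, 35 mm high, standing loose on its flange; origin at the centre of its foot. Bystander.
- foot_1: One of six turned beech lamp feet in the tote: a round knob 28 mm in diameter and 26 mm high with bevelled ends and a brass insert, 22 g; origin at its centre, z along its axis.
- foot_2: One of six turned beech lamp feet in the tote: a round knob 28 mm in diameter and 26 mm high with bevelled ends and a brass insert, 22 g; origin at its centre, z along its axis.
- foot_3: One of six turned beech lamp feet in the tote: a round knob 28 mm in diameter and 26 mm high with bevelled ends and a brass insert, 22 g; origin at its centre, z along its axis.
- foot_4: One of six turned beech lamp feet in the tote: a round knob 28 mm in diameter and 26 mm high with bevelled ends and a brass insert, 22 g; origin at its centre, z along its axis.
- foot_5: One of six turned beech lamp feet in the tote: a round knob 28 mm in diameter and 26 mm high with bevelled ends and a brass insert, 22 g; origin at its centre, z along its axis.
- foot_6: One of six turned beech lamp feet in the tote: a round knob 28 mm in diameter and 26 mm high with bevelled ends and a brass insert, 22 g; origin at its centre, z along its axis.

How it is judged:
On the way, in this order (a step that is already met when the one before it is completed fails the run):
1. the gate is pushed down until it seats (under 1.5 mm) (value of joint gate below 0.0015 m), for 0.05 s.
2. the gate is backed off to a 2 to 9 mm slit and let go (value of joint gate between 0.002 and 0.009 m and contact force between the fingers and hopper below 0.1 N), for 0.2 s.
3. the tote is tipped over the hopper mouth (horizontal distance between tote_lip and hopper_mouth below 0.1 m and angle between tote_grip's own z axis and vertical above 0.5 rad), for 0.1 s.
4. all six feet are in the hopper bin behind the gate (x of foot_1 in the frame of hopper between -0.046 and 0.1 m and y of foot_1 in the frame of hopper between -0.072 and 0.072 m and z of foot_1 in the frame of hopper between 0.035 and 0.165 m and x of foot_2 in the frame of hopper between -0.046 and 0.1 m and y of foot_2 in the frame of hopper between -0.072 and 0.072 m and z of foot_2 in the frame of hopper between 0.035 and 0.165 m and x of foot_3 in the frame of hopper between -0.046 and 0.1 m and y of foot_3 in the frame of hopper between -0.072 and 0.072 m and z of foot_3 in the frame of hopper between 0.035 and 0.165 m and x of foot_4 in the frame of hopper between -0.046 and 0.1 m and y of foot_4 in the frame of hopper between -0.072 and 0.072 m and z of foot_4 in the frame of hopper between 0.035 and 0.165 m and x of foot_5 in the frame of hopper between -0.046 and 0.1 m and y of foot_5 in the frame of hopper between -0.072 and 0.072 m and z of foot_5 in the frame of hopper between 0.035 and 0.165 m and x of foot_6 in the frame of hopper between -0.046 and 0.1 m and y of foot_6 in the frame of hopper between -0.072 and 0.072 m and z of foot_6 in the frame of hopper between 0.035 and 0.165 m), for 0.2 s.
At the end, for the whole second after the job is handed in: All six lamp feet lie in the hopper bin behind the gate (centres inside its walls and below the rim), the gate stands 2 to 9 mm above the floor, and the tote stands upright (within 0.1 rad) on the desk, its grip bar 94 to 106 mm high (all of step 4 and value of joint gate between 0.002 and 0.009 m and height (world z) of tote_grip between 0.094 and 0.106 m and angle between tote_grip's own z axis and vertical below 0.1 rad); the robot touches nothing.
It fails at once if the glue bottle is shifted by more than 25 mm or tipped over (distance of glue_bottle from where it was at the start of the episode above 0.025 m or angle between glue_bottle's own z axis and vertical above 0.5 rad).
It fails at once if the flat file is shifted by more than 25 mm or tipped over (distance of flat_file from where it was at the start of the episode above 0.025 m or angle between flat_file's own z axis and vertical above 0.5 rad).
It fails at once if the solder reel is shifted by more than 25 mm or tipped over (distance of solder_reel from where it was at the start of the episode above 0.025 m or angle between solder_reel's own z axis and vertical above 0.5 rad).
It also fails if it takes over 61 s, if anything falls off the work surface, if the arm or the gripper's body presses on something with over 40 N, if the wrist force passes 120 N, or if a joint passes its speed limit or range.

## Robot

A 6-joint arm with a two-finger parallel gripper is mounted at the origin on the work surface; the furniture and walls round the work are solid. World frame = base frame: x ahead of the robot, y to its left, z up, the work surface at z = 0. Lengths are in m, angles in rad, forces in N, time in s.
With the tool pointing down it reaches from about 0.3 to 0.875 m from the base axis. Payload 6.4 kg.
Tool frame: the origin (TCP) lies between the finger pads; the fingertips stand 19 mm ahead of it and the grasp point (between the pads) is the TCP (arm.tip_reach is the distance from the TCP to the fingertips, in m); z points along the fingers, x is the direction in which the jaws open and shut, and the axes are right-handed (so a half turn about z gives the same grasp; the last joint's range is limited). The gripper opens to 85 mm and grips with 20 to 120 N. Pads are 22 mm wide; open, the fingers measure 114 mm over their backs; the gripper's body (76 mm by 85 mm) begins 54 mm behind the grasp point. The pads swing forward as they close: fully open they stand 13 mm farther back than shut.
Start: joints at [0.937, 0.181, 1.607, -0, 1.354, -0.206], TCP at [0.239, 0.523, 0.25] pointing down, gripper open.
Joint ranges: [-2.99, 2.99], [-0.89, 2.07], [0.3, 2.58], [-1.14, 4.28], [0, 2.63], [-3.12, 3.12]. Speed limits (rad/s): [2.57, 2.57, 3.01, 3.14, 3.14, 3.14].

## Interface

Orientations are given as a unit quaternion [x, y, z, w].
In Python, from rig import arm, optics, sign_off, nets gives the robot as it stands.
- The arm moves only by the tool apply_moves, never from a script. Its argument "increments" is a list of rows, each an object of numbers: "jaw": the opening in per cent of the stroke, from 0 (shut) to 100 (fully open); "dx", "dy", "dz": the shift along the tool's x, y, z in cm; "rx", "ry", "rz": the turn, a rotation vector about the tool's x, y, z in rad. A call has 1 to 10 rows; each row shifts and turns the pose as measured when the row begins, along the tool's axes as they then stand; what a row does not reach is not made up. A row lasts 1/12 s, in which the tool goes at most 41.7 mm and 7.16 degrees, less where a joint would pass 70% of its speed; a pose out of reach is approached as far as the arm can. A call with a gripper value outside its range is refused whole. The fingers move at their own pace and stop on an object; "force" is the grip in N (left out, the last holds). Time passes only in rows, so rows that do not move let the fingers close. It gives the time, the measured TCP pose, the force and the opening at its end, in the units of the state.
- arm.state(): the state, without advancing time (a new reading comes with each control period).
- optics.read_camera(name): name is "side" or "top"; returns a dict with "img" (384x512x3 uint8, blue, green, red), "mtx" (3x3 intrinsics, pixels), "k1" (the pictures are not rectified: a ray, as slopes to the right and down, at radius r is drawn at 1 + k1 r^2 times it, then the intrinsics apply), "rvec" (rotation vector, rad) and "tvec" (3), from world to camera coordinates, as OpenCV has them. Camera axes: x right, y down, z forward; pixel columns grow to the right and rows downward; lengths in m; the calibration is good to about 2 mm. A picture is of the moment at which its call begins. There is no depth.
- sign_off(): hands the job in, once; it reports no verdict.
Trained networks look in the newest picture that a camera, given by its name, has taken for a name from the list of things; names that differ only in an ending like _2 or _b are one class to them, and where a whole thing is asked for, a point or a joint stands for the part that bears it (a point fixed in the world has none). Each returns a list of dicts, best first, with "conf" (0 to 1); they miss things now and then, are a little off and sometimes report something else, mostly with a low value. They report only what shows in the picture. A call takes as long as a camera call.
- nets.boxes_of(thing, camera): "bbox" ([left, top, width, height] in pixels, round what is visible of it).
The state is a dict: "clock": time; "joint_pos": joint angles; "joint_velocities": joint speeds; "joint_torque": joint torques, N m; "tool_pos": TCP position; "eef_rot": TCP orientation; "wrist_force": force on the tool from outside, world axes, zero at the start; "wrist_torque": the same for the moment, N m; "grip_width": finger opening in m.
Only numpy, scipy, OpenCV 4.12 (cv2) and the standard library are available. Lean on these libraries where they do the work, as an engineer would, in place of code of your own. Each camera call takes 0.05 s, during which the arm holds its last target.

## Working session

There is one attempt and no reset: what is moved stays moved. The work goes in short steps, Python scripts to look and compute and a tool call to move; the robot and the scene stay as the last step left them, time stands still between calls to the robot, and variables do not carry over. Pictures are saved under pics/ and viewed, and the job is handed in when it is done.

Besides the shell and the picture viewer there is one more tool, called after "Emit:" in YAML: its name, and indented under it one key for each argument. apply_moves: Moves the arm, as the interface text tells. Its arguments: {"type":"object","properties":{"increments":{"type":"array"},"force":{"type":"number"}},"required":["increments"]}

```bash
mkdir -p pics; ls
python3 - <<'E'
from rig import arm, optics, nets
import cv2
for c in ("side","top"):
    r=optics.read_camera(c); cv2.imwrite(f"pics/{c}0.png",r["img"]); print(c,r["mtx"],r["k1"],r["rvec"],r["tvec"])
    for t in ("hopper","gate_handle","tote_grip","tote_lip","glue_bottle","flat_file","solder_reel","foot_1"):
        print(t,[(b["bbox"],round(b["conf"],2)) for b in nets.boxes_of(t,c)][:6])
print(arm.state())
E
```

```text
pics
side [[351.19977318   0.         257.45506856]
 [  0.         351.19977318 187.84443936]
 [  0.           0.           1.        ]] 0.007152215387077138 [ 2.17149635 -0.42496114  0.20126093] [-0.48159654  0.21477491  0.97879143]
hopper [([221.4, 165.2, 11.4, 11.6], 0.67), ([213.6, 151.2, 85.0, 97.3], 0.64)]
gate_handle [([225.3, 149.5, 26.8, 67.6], 0.66)]
tote_grip [([267.5, 266.6, 82.7, 83.2], 0.85)]
tote_lip [([263.6, 271.5, 89.4, 79.7], 0.93)]
glue_bottle [([252.7, 141.0, 12.5, 21.2], 0.4)]
flat_file []
solder_reel [([219.7, 163.4, 14.5, 18.2], 0.58), ([267.1, 270.9, 84.2, 77.9], 0.32)]
foot_1 [([305.7, 311.9, 8.4, 17.0], 0.66), ([292.8, 294.7, 9.1, 14.4], 0.66), ([278.7, 308.0, 9.9, 13.4], 0.62), ([325.3, 303.0, 9.9, 11.3], 0.55), ([291.0, 320.4, 10.6, 13.7], 0.44)]
top [[433.51944566   0.         249.43524332]
 [  0.         433.51944566 199.75696478]
 [  0.           0.           1.        ]] 0.02360328381315254 [ 2.18160694 -2.03850123  0.21777895] [-0.03239658  0.53330479  1.33417511]
hopper [([222.9, 166.5, 63.6, 82.0], 0.82)]
gate_handle [([233.6, 212.6, 45.9, 12.4], 0
[... 390 characters left out ...]
{'clock': 0.9, 'joint_pos': array([ 9.36686467e-01,  1.80783961e-01,  1.60697289e+00, -2.47589743e-06,
        1.35375541e+00, -2.06332723e-01]), 'joint_velocities': array([-0.00031375,  0.00081598, -0.00048293, -0.00017266,  0.00082334,
       -0.00076419]), 'joint_torque': array([ 7.81452854e-05, -4.44839323e+01, -3.51677048e+01, -3.48824033e-04,
        7.78780141e-04,  1.03337345e-05]), 'tool_pos': array([0.23856513, 0.52321989, 0.25031061]), 'eef_rot': array([ 8.41085245e-01,  5.40902587e-01,  3.79758567e-05, -1.32248523e-05]), 'wrist_force': array([-0.03468082,  0.16995012,  0.11533056]), 'wrist_torque': array([-0.04053879, -0.01849602,  0.04785597]), 'grip_width': 0.08512243723846806}
```

Run:
```python
import cv2
a=cv2.imread("pics/top0.png");cv2.imwrite("pics/top0c.png",cv2.resize(a[140:290,110:410],None,fx=2.66,fy=2.66,interpolation=cv2.INTER_CUBIC))
a=cv2.imread("pics/side0.png");cv2.imwrite("pics/side0c.png",cv2.resize(a[120:370,190:390],None,fx=2.4,fy=2.4,interpolation=cv2.INTER_CUBIC))
```

```text
(no output)
```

View pics/top0.png

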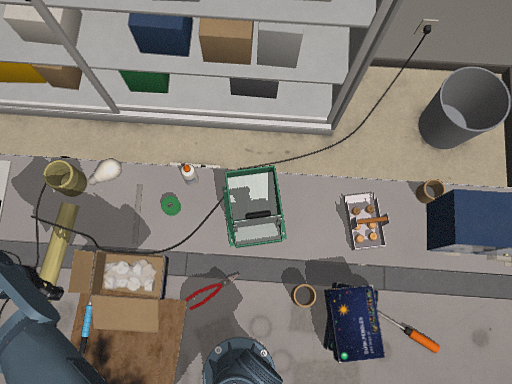

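View pics/top0c.png

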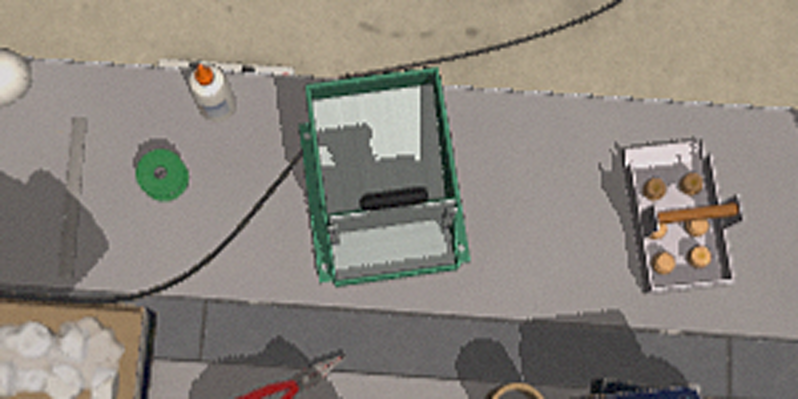

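View pics/side0c.png

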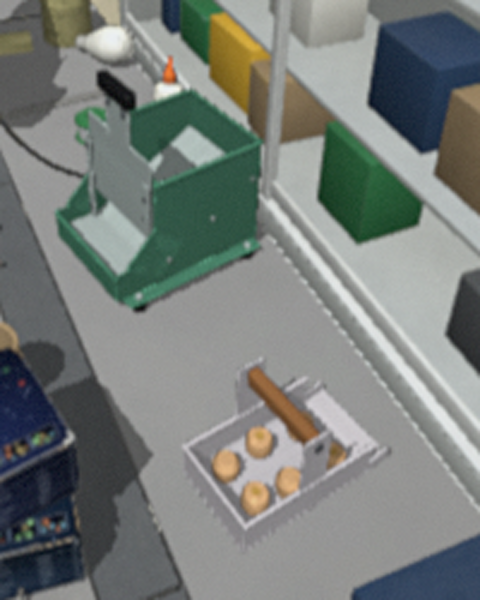

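Run:
```python
import cv2
def crop(c,x,y,w,h,f,n):
    a=cv2.imread(f"pics/{c}0.png")
    b=cv2.resize(a[y:y+h,x:x+w],None,fx=f,fy=f,interpolation=cv2.INTER_CUBIC)
    for i in range(0,w,10):
        cv2.line(b,(i*f,0),(i*f,6 if i%50 else 14),(0,0,255),1); cv2.putText(b,str(x+i),(i*f,22),0,.35,(0,0,255),1)
    for i in range(0,h,10):
        cv2.line(b,(0,i*f),(6,i*f),(0,0,255),1); cv2.putText(b,str(y+i),(8,i*f+4),0,.35,(0,0,255),1)
    cv2.imwrite(f"pics/{n}.png",b)
crop("top",215,155,80,100,6,"ht")
crop("top",330,180,70,80,7,"tt")
crop("side",205,140,100,120,5,"hs")
crop("side",258,260,105,95,6,"ts")
```

```text
(no output)
```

View pics/ht.png

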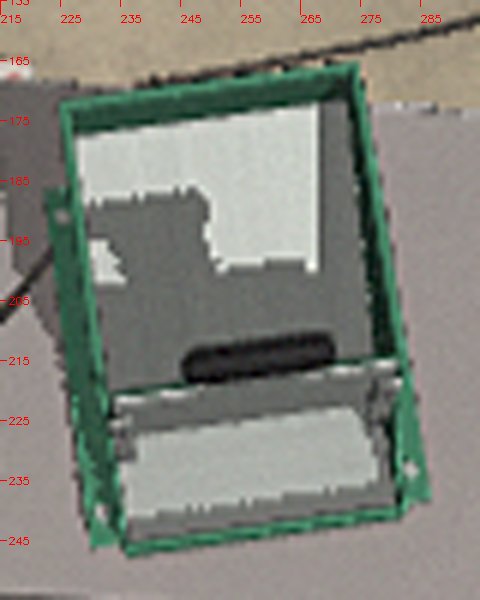

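View pics/tt.png

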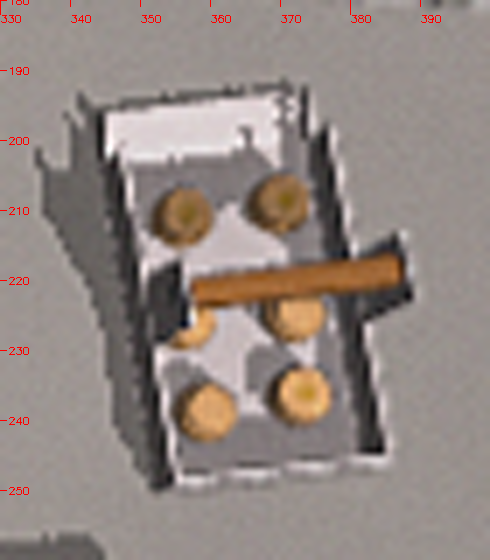

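View pics/hs.png

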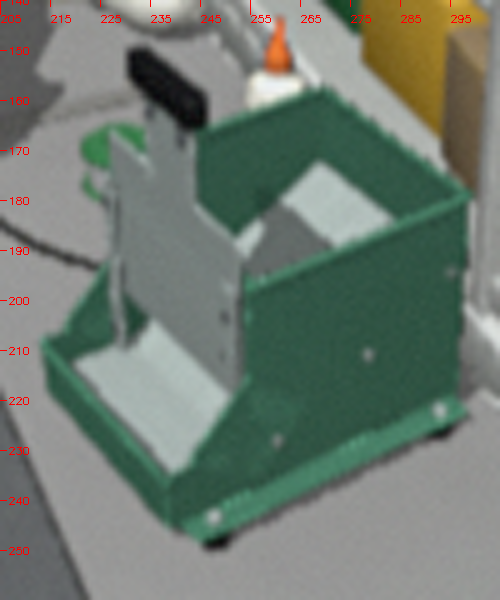

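View pics/ts.png

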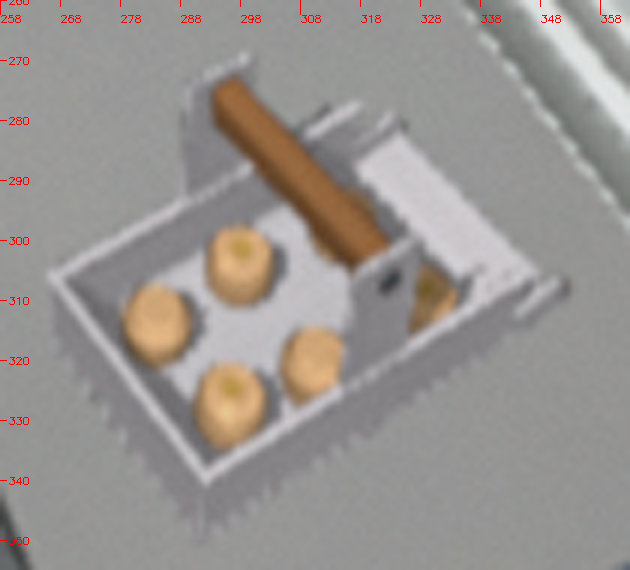

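```bash
cat > h.py <<'E'
import numpy as np, cv2
from scipy.optimize import least_squares
from scipy.spatial.transform import Rotation as R
C={}
def cam(c):
    if c not in C:
        K,k,r,t=CAL[c]; C[c]=(np.array(K),k,np.array(r),np.array(t))
    return C[c]
CAL={"side":([[351.19977318,0,257.45506856],[0,351.19977318,187.84443936],[0,0,1]],0.007152215387077138,[2.17149635,-0.42496114,0.20126093],[-0.48159654,0.21477491,0.97879143]),
"top":([[433.51944566,0,249.43524332],[0,433.51944566,199.75696478],[0,0,1]],0.02360328381315254,[2.18160694,-2.03850123,0.21777895],[-0.03239658,0.53330479,1.33417511])}
def proj(P,c):
    K,k,r,t=cam(c)
    return cv2.projectPoints(np.atleast_2d(np.array(P,float)),r,t,K,np.array([k,0,0,0.]))[0][:,0]
def fit(obs,x0,gate=False):
    def W(p,L):
        L=np.array(L,float)
        if gate and L[2]>.2: L=L+[0,0,p[3]]
        return np.array([p[0]+np.cos(p[2])*L[0]-np.sin(p[2])*L[1],p[1]+np.sin(p[2])*L[0]+np.cos(p[2])*L[1],L[2]])
    f=lambda p: np.concatenate([proj(W(p,np.array(L)/1000),c)[0]-uv for c,L,uv in obs])
    s=least_squares(f,x0,loss="soft_l1",f_scale=1.0)
    return s.x,f(s.x).reshape(-1,2)
E
python3 - <<'E'
from h import *
np.set_printoptions(suppress=True,precision=4)
ho=[("top",(103,75,165),(225.2,172.2)),("top",(103,-75,165),(274.3,165.8)),("top",(-49,-75,165),(282.3,215)),("top",(-49,75,165),(232.8,220.3)),("top",(-106.5,75,52),(236.3,247)),("top",(-106.5,-75,52),(282.3,241)),("top",(-54,0,208),(258.2,214.7)),
("side",(103,75,165),(269.4,158)),("side",(103,-75,165),(298.4,178.6)),("side",(-49,-75,165),(254.2,198)),("side",(-106.5,75,52),(213.8,208.6)),("side",(-106.5,-75,52),(239,236.4)),("side",(-54,0,208),(238.6,158))]
p,r=fit(ho,[.6,0,0,.03],True);print("hopper",p);print(r)
to=[("top",(-78,50,42),(355,249.3)),("top",(-78,-50,42),(385.4,245.7)),("top",(102,50,8),(344.3,195.4)),("top",(102,-50,8),(370,192.9)),("top",(0,0,100),(372.4,220)),
("side",(-78,50,42),(267.2,306.3)),("side",(-78,-50,42),(292.5,340)),("side",(0,47.5,100),(296.3,276.3)),("side",(0,-47.5,100),(318.8,300.8)),("side",(102,50,8),(324.7,283.3)),("side",(102,-50,8),(348,304))]
p,r=fit(to,[.6,-.4,0]);print("tote",p);print(r)
def back(c,uv,z):
    return least_squares(lambda q:proj([q[0],q[1],z],c)[0]-uv,[.5,0]).x
print("file",back("top",(134.7,215),.004),"glue base",back("top",(189,173),.06),"reel",back("top",(170,205),.035))
print("shelf?",back("top",(330,130),0.0), "file ends",back("top",(138,184),.004),back("top",(134,247),.004))
E
```

```text
hopper [ 0.5059 -0.0141  0.2077  0.0466]
[[ 0.0612 -0.3137]
 [ 0.5881 -0.607 ]
 [ 0.4737 -0.3264]
 [-0.831   1.4251]
 [-0.6903 -1.736 ]
 [ 0.4367 -2.3654]
 [ 0.2485 -0.1306]
 [-0.7821 -0.7246]
 [ 0.1861  0.9998]
 [ 0.4485 -0.0424]
 [-0.6982 -0.0186]
 [-0.8166  0.327 ]
 [-1.3818  0.0749]]
tote [ 0.4889 -0.3741  0.1916]
[[ 0.0632 -0.7856]
 [ 0.8666 -1.0509]
 [-1.1832  0.2503]
 [ 2.8017 -0.8588]
 [-1.0929 -0.5565]
 [-1.8825 -0.2302]
 [-1.0291  0.0312]
 [-2.3809 -0.5464]
 [ 2.3993  4.5341]
 [-2.0371 -2.0419]
 [ 2.433   5.3   ]]
file [0.4681 0.3778] glue base [0.6082 0.2047] reel [0.5037 0.2596]
shelf? [ 0.8105 -0.2566] file ends [0.5734 0.3796] [0.3634 0.3671]
```

Run:
```python
from h import *
np.set_printoptions(suppress=True,precision=4)
ho=[("top",(103,75,165),(225.2,172.2)),("top",(103,-75,165),(274.3,165.8)),("top",(-49,-75,165),(282.3,215)),("top",(-54,0,208),(258.2,214.7)),("top",(-54,35,208),(258.2-12.7,217)),("top",(-54,-35,208),(258.2+12.5,212.3)),
("side",(103,75,165),(269.4,158)),("side",(103,-75,165),(298.4,178.6)),("side",(-49,-75,165),(254.2,198)),("side",(-106.5,75,52),(213.8,208.6)),("side",(-106.5,-75,52),(239,236.4)),("side",(-54,0,208),(238.6,158))]
p,r=fit(ho,[.6,0,0,.03],True);print("hopper",p);print(r)
to=[("top",(-78,50,42),(355,249.3)),("top",(-78,-50,42),(385.4,245.7)),("top",(102,50,8),(344.3,195.4)),("top",(0,0,100),(372.4,220)),("top",(0,47.5,100),(357.1,221.7)),("top",(0,-47.5,100),(387.6,218.3)),
("side",(-78,50,42),(267.2,306.3)),("side",(-78,-50,42),(292.5,340)),("side",(0,47.5,100),(296.3,276.3)),("side",(102,50,8),(324.7,283.3))]
p,r=fit(to,[.6,-.4,0]);print("tote",p);print(r)
```

```text
hopper [ 0.5062 -0.0134  0.2089  0.046 ]
[[-0.1848 -0.3946]
 [ 0.332  -0.7461]
 [ 0.274  -0.481 ]
 [ 0.0367 -0.2246]
 [-0.0118 -0.7427]
 [ 0.2602  0.3975]
 [-0.8183 -0.8514]
 [ 0.1778  0.8258]
 [ 0.5105 -0.2071]
 [-0.6642 -0.1338]
 [-0.7344  0.1611]
 [-1.3268  0.144 ]]
tote [ 0.4893 -0.3772  0.1633]
[[ 0.3005 -1.2282]
 [ 1.2555 -0.6012]
 [ 0.565  -0.3233]
 [-0.0608 -0.6297]
 [-0.1115 -0.8855]
 [ 0.0841 -0.3716]
 [-1.1868 -0.1847]
 [-1.3394  0.7591]
 [-1.1275  0.1489]
 [-0.1107 -0.6627]]
```

```bash
cat >> h.py <<'E'
def Rdown(yaw,tilt=0):
    # tool z down, tool x at yaw ; tilt = lip-down angle
    c,s=np.cos(yaw),np.sin(yaw)
    M=np.array([[c,s,0],[s,-c,0],[0,0,-1]])
    return R.from_matrix(M)*R.from_euler('y',-tilt)
def rows(p0,R0,p1,R1,n):
    p0,p1=np.array(p0),np.array(p1)
    rv=(R0.inv()*R1).as_rotvec()
    out=[]
    for i in range(n):
        Ri=R0*R.from_rotvec(rv*i/n)
        d=Ri.inv().apply((p1-p0)/n)*100
        o=dict(zip(("dx","dy","dz"),np.round(d,2)));o.update(zip(("rx","ry","rz"),np.round(rv/n,3)))
        out.append({k:float(v) for k,v in o.items() if abs(v)>1e-4})
    return out
def show(rs):
    import json; print(json.dumps(rs))
def st():
    from rig import arm
    s=arm.state(); return s,s["tool_pos"],R.from_quat(s["eef_rot"])
E
python3 - <<'E'
from h import *
s,p,r=st()
show(rows(p,r,[p[0],p[1],.34],r,4))
show(rows([p[0],p[1],.34],r,[.4534,-.0246,.34],Rdown(.209),18))
E
```

```text
[{"dz": -2.24}, {"dz": -2.24}, {"dz": -2.24}, {"dz": -2.24}]
[{"dx": -2.27, "dy": 2.35, "rz": 0.052}, {"dx": -2.15, "dy": 2.46, "rz": 0.052}, {"dx": -2.02, "dy": 2.57, "rz": 0.052}, {"dx": -1.88, "dy": 2.67, "rz": 0.052}, {"dx": -1.74, "dy": 2.77, "rz": 0.052}, {"dx": -1.6, "dy": 2.85, "rz": 0.052}, {"dx": -1.45, "dy": 2.93, "rz": 0.052}, {"dx": -1.29, "dy": 3.0, "rz": 0.052}, {"dx": -1.13, "dy": 3.07, "rz": 0.052}, {"dx": -0.97, "dy": 3.12, "rz": 0.052}, {"dx": -0.81, "dy": 3.17, "rz": 0.052}, {"dx": -0.64, "dy": 3.2, "rz": 0.052}, {"dx": -0.48, "dy": 3.23, "rz": 0.052}, {"dx": -0.31, "dy": 3.25, "rz": 0.052}, {"dx": -0.14, "dy": 3.27, "rz": 0.052}, {"dx": 0.03, "dy": 3.27, "rz": 0.052}, {"dx": 0.2, "dy": 3.26, "rz": 0.052}, {"dx": 0.37, "dy": 3.25, "rz": 0.052}]
```

Emit:
apply_moves:
  increments:
    - {"dz":-2.2}
    - {"dz":-2.2}
    - {"dz":-2.2}
    - {"dz":-2.2}
    - {"dx":-2.3,"dy":2.3,"rz":0.05}
    - {"dx":-2.2,"dy":2.5,"rz":0.05}
    - {"dx":-2.0,"dy":2.6,"rz":0.05}
    - {"dx":-1.9,"dy":2.7,"rz":0.05}
    - {"dx":-1.7,"dy":2.8,"rz":0.05}
    - {"dx":-1.6,"dy":2.9,"rz":0.05}

```text
schema error: expected keys jaw, dx, dy, dz, rx, ry, rz
```

Run:
```python
from h import *
s,p,r=st();print(s["clock"],p,s["joint_pos"])
show(rows(p,r,[.4534,-.0246,.34],Rdown(.209),12))
```

```text
0.9 [0.23856513 0.52321989 0.25031061] [ 9.36686467e-01  1.80783961e-01  1.60697289e+00 -2.47589743e-06
  1.35375541e+00 -2.06332723e-01]
[{"dx": -3.41, "dy": 3.52, "dz": -0.75, "rz": 0.078}, {"dx": -3.13, "dy": 3.78, "dz": -0.75, "rz": 0.078}, {"dx": -2.82, "dy": 4.01, "dz": -0.75, "rz": 0.078}, {"dx": -2.5, "dy": 4.22, "dz": -0.75, "rz": 0.078}, {"dx": -2.17, "dy": 4.4, "dz": -0.75, "rz": 0.078}, {"dx": -1.82, "dy": 4.55, "dz": -0.75, "rz": 0.078}, {"dx": -1.46, "dy": 4.68, "dz": -0.75, "rz": 0.078}, {"dx": -1.09, "dy": 4.78, "dz": -0.75, "rz": 0.078}, {"dx": -0.72, "dy": 4.85, "dz": -0.75, "rz": 0.078}, {"dx": -0.34, "dy": 4.89, "dz": -0.75, "rz": 0.078}, {"dx": 0.04, "dy": 4.9, "dz": -0.75, "rz": 0.078}, {"dx": 0.43, "dy": 4.89, "dz": -0.75, "rz": 0.078}]
```

All keys are needed in each row.

Emit:
apply_moves:
  increments:
    - {"jaw":100,"dx":0,"dy":0,"dz":-2.2,"rx":0,"ry":0,"rz":0}
    - {"jaw":100,"dx":0,"dy":0,"dz":-2.2,"rx":0,"ry":0,"rz":0}
    - {"jaw":100,"dx":0,"dy":0,"dz":-2.2,"rx":0,"ry":0,"rz":0}
    - {"jaw":100,"dx":0,"dy":0,"dz":-2.2,"rx":0,"ry":0,"rz":0}
    - {"jaw":100,"dx":-2.3,"dy":2.3,"dz":0,"rx":0,"ry":0,"rz":0.05}
    - {"jaw":100,"dx":-2.2,"dy":2.5,"dz":0,"rx":0,"ry":0,"rz":0.05}
    - {"jaw":100,"dx":-2.0,"dy":2.6,"dz":0,"rx":0,"ry":0,"rz":0.05}
    - {"jaw":100,"dx":-1.9,"dy":2.7,"dz":0,"rx":0,"ry":0,"rz":0.05}
    - {"jaw":100,"dx":-1.7,"dy":2.8,"dz":0,"rx":0,"ry":0,"rz":0.05}
    - {"jaw":100,"dx":-1.6,"dy":2.9,"dz":0,"rx":0,"ry":0,"rz":0.05}

```text
clock: 1.73
tool_pos: [0.3109, 0.3374, 0.342]
eef_rot: [0.913, 0.408, 0.0, -0.0]
wrist_force: [1.2, -1.3, -0.2]
grip_width: 0.0855
```

```bash
cat >> h.py <<'E'
def show(rs,jaw=100):
    import json
    print(json.dumps([dict({"jaw":jaw,"dx":0,"dy":0,"dz":0,"rx":0,"ry":0,"rz":0},**{k:round(v,1 if k[0]=='d' else 3) for k,v in q.items()}) for q in rs]).replace(" ",""))
E
python3 - <<'E'
from h import *
s,p,r=st();print(s["clock"],p,s["joint_pos"])
show(rows(p,r,[.4534,-.0246,.34],Rdown(.209),13))
E
```

```text
1.7333 [0.31088365 0.337382   0.3420341 ] [ 5.66371361e-01 -1.55487728e-01  1.76310004e+00  2.97175162e-04
  1.53322430e+00 -2.74884634e-01]
[{"jaw":100,"dx":-1.4,"dy":2.7,"dz":0.0,"rx":0,"ry":0,"rz":0.049},{"jaw":100,"dx":-1.2,"dy":2.7,"dz":0.0,"rx":0,"ry":0,"rz":0.049},{"jaw":100,"dx":-1.1,"dy":2.8,"dz":0.0,"rx":0,"ry":0,"rz":0.049},{"jaw":100,"dx":-0.9,"dy":2.8,"dz":0.0,"rx":0,"ry":0,"rz":0.049},{"jaw":100,"dx":-0.8,"dy":2.9,"dz":0.0,"rx":0,"ry":0,"rz":0.049},{"jaw":100,"dx":-0.7,"dy":2.9,"dz":0.0,"rx":0,"ry":0,"rz":0.049},{"jaw":100,"dx":-0.5,"dy":3.0,"dz":0.0,"rx":0,"ry":0,"rz":0.049},{"jaw":100,"dx":-0.4,"dy":3.0,"dz":0.0,"rx":0,"ry":0,"rz":0.049},{"jaw":100,"dx":-0.2,"dy":3.0,"dz":0.0,"rx":0,"ry":0,"rz":0.049},{"jaw":100,"dx":-0.1,"dy":3.0,"dz":0.0,"rx":0,"ry":0,"rz":0.049},{"jaw":100,"dx":0.1,"dy":3.0,"dz":0.0,"rx":0,"ry":0,"rz":0.049},{"jaw":100,"dx":0.2,"dy":3.0,"dz":0.0,"rx":0,"ry":0,"rz":0.049},{"jaw":100,"dx":0.3,"dy":3.0,"dz":0.0,"rx":0,"ry":0,"rz":0.049}]
```

Tracking is near exact.

Emit:
apply_moves:
  increments:
    - {"jaw":100,"dx":-1.4,"dy":2.7,"dz":0.0,"rx":0,"ry":0,"rz":0.049}
    - {"jaw":100,"dx":-1.2,"dy":2.7,"dz":0.0,"rx":0,"ry":0,"rz":0.049}
    - {"jaw":100,"dx":-1.1,"dy":2.8,"dz":0.0,"rx":0,"ry":0,"rz":0.049}
    - {"jaw":100,"dx":-0.9,"dy":2.8,"dz":0.0,"rx":0,"ry":0,"rz":0.049}
    - {"jaw":100,"dx":-0.8,"dy":2.9,"dz":0.0,"rx":0,"ry":0,"rz":0.049}
    - {"jaw":100,"dx":-0.7,"dy":2.9,"dz":0.0,"rx":0,"ry":0,"rz":0.049}
    - {"jaw":100,"dx":-0.5,"dy":3.0,"dz":0.0,"rx":0,"ry":0,"rz":0.049}
    - {"jaw":100,"dx":-0.4,"dy":3.0,"dz":0.0,"rx":0,"ry":0,"rz":0.049}
    - {"jaw":100,"dx":-0.2,"dy":3.0,"dz":0.0,"rx":0,"ry":0,"rz":0.049}
    - {"jaw":100,"dx":-0.1,"dy":3.0,"dz":0.0,"rx":0,"ry":0,"rz":0.049}

```text
clock: 2.57
tool_pos: [0.4192, 0.0419, 0.3447]
eef_rot: [0.987, 0.163, 0.005, -0.0]
wrist_force: [0.1, 1.0, 0.2]
grip_width: 0.0852
```

Run:
```python
from h import *
s,p,r=st();print(s["clock"],p,s["joint_pos"])
show(rows(p,r,[.4534,-.0246,.34],Rdown(.209),4))
```

```text
2.5667 [0.41920961 0.04186677 0.34474592] [-0.18634962 -0.25780727  1.8421964   0.00336911  1.54843844 -0.51336273]
[{"jaw":100,"dx":0.3,"dy":1.9,"dz":0.1,"rx":0,"ry":-0.002,"rz":0.029},{"jaw":100,"dx":0.3,"dy":1.8,"dz":0.1,"rx":0,"ry":-0.002,"rz":0.029},{"jaw":100,"dx":0.4,"dy":1.8,"dz":0.1,"rx":0,"ry":-0.002,"rz":0.029},{"jaw":100,"dx":0.4,"dy":1.8,"dz":0.1,"rx":0,"ry":-0.002,"rz":0.029}]
```

Emit:
apply_moves:
  increments:
    - {"jaw":100,"dx":0.3,"dy":1.9,"dz":0.1,"rx":0,"ry":-0.002,"rz":0.029}
    - {"jaw":100,"dx":0.3,"dy":1.8,"dz":0.1,"rx":0,"ry":-0.002,"rz":0.029}
    - {"jaw":100,"dx":0.4,"dy":1.8,"dz":0.1,"rx":0,"ry":-0.002,"rz":0.029}
    - {"jaw":100,"dx":0.4,"dy":1.8,"dz":0.1,"rx":0,"ry":-0.002,"rz":0.029}
    - {"jaw":100,"dx":0,"dy":0,"dz":2.0,"rx":0,"ry":0,"rz":0}
    - {"jaw":100,"dx":0,"dy":0,"dz":2.0,"rx":0,"ry":0,"rz":0}

```text
clock: 3.07
tool_pos: [0.4579, -0.036, 0.3051]
eef_rot: [0.995, 0.096, 0.006, 0.003]
wrist_force: [-1.2, -0.3, 0.6]
grip_width: 0.0858
```

Run:
```python
from h import *
from rig import optics
s,p,r=st();print(s["clock"],p,s["joint_pos"],s["wrist_force"])
show(rows(p,r,[.4534,-.0246,.256],Rdown(.209),3))
a=optics.read_camera("side")["img"]
cv2.imwrite("pics/s1.png",cv2.resize(a[90:270,180:340],None,fx=3.3,fy=3.3))
```

```text
3.0667 [ 0.45792974 -0.03600335  0.30512874] [-3.36791293e-01 -1.41293996e-01  1.82361965e+00 -1.52256190e-03
  1.44585340e+00 -5.28933946e-01] [-1.22901788 -0.34378516  0.63889045]
[{"jaw":100,"dx":-0.1,"dy":-0.4,"dz":1.6,"rx":0.003,"ry":-0.004,"rz":-0.006},{"jaw":100,"dx":-0.1,"dy":-0.4,"dz":1.6,"rx":0.003,"ry":-0.004,"rz":-0.006},{"jaw":100,"dx":-0.1,"dy":-0.4,"dz":1.6,"rx":0.003,"ry":-0.004,"rz":-0.006}]
```

View pics/s1.png

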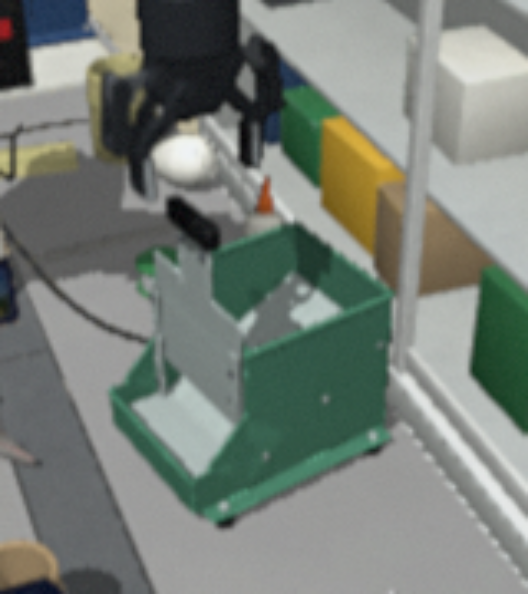

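Emit:
apply_moves:
  increments:
    - {"jaw":100,"dx":-0.1,"dy":-0.4,"dz":1.6,"rx":0.003,"ry":-0.004,"rz":-0.006}
    - {"jaw":100,"dx":-0.1,"dy":-0.4,"dz":1.6,"rx":0.003,"ry":-0.004,"rz":-0.006}
    - {"jaw":100,"dx":-0.1,"dy":-0.4,"dz":1.6,"rx":0.003,"ry":-0.004,"rz":-0.006}
    - {"jaw":100,"dx":0,"dy":0,"dz":0,"rx":0,"ry":0,"rz":0}

```text
clock: 3.45
tool_pos: [0.4503, -0.0242, 0.2517]
eef_rot: [0.994, 0.105, -0.004, -0.002]
wrist_force: [-0.7, -0.1, -0.1]
grip_width: 0.0855
```

Run:
```python
from h import *
from rig import optics
s,p,r=st();print(s["clock"],p,s["joint_pos"],s["wrist_force"],r.as_quat())
show(rows(p,r,[.4534,-.0246,.256],Rdown(.209),1))
for c in("top","side"):
    a=optics.read_camera(c)["img"]
    cv2.imwrite(f"pics/{c}2.png",cv2.resize(a[120:260,190:320],None,fx=4,fy=4))
    print(proj([.4534,-.0246,.254],c))
```

```text
3.45 [ 0.4503083  -0.02423322  0.25170544] [-3.18052866e-01 -1.01881315e-01  1.89685243e+00  5.24746993e-06
  1.35579262e+00 -5.28200896e-01] [-0.66244629 -0.12561524 -0.08482085] [ 0.99447441  0.1048791  -0.00418007 -0.00188521]
[{"jaw":100,"dx":0.3,"dy":0.1,"dz":-0.4,"rx":-0.005,"ry":0.008,"rz":0.001}]
[[258.23340646 214.46957428]]
[[237.27921931 158.14817078]]
```

View pics/side2.png

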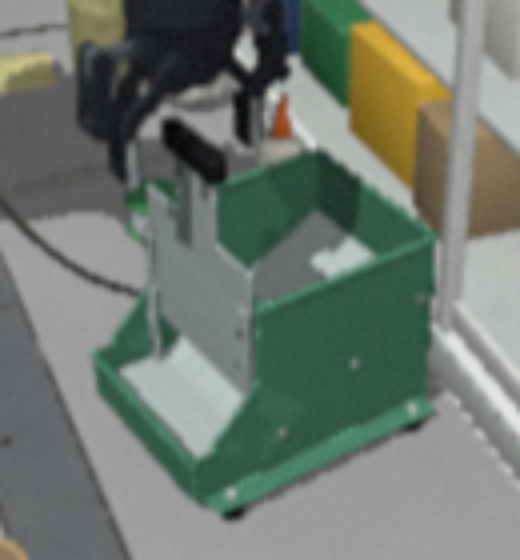

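View pics/top2.png

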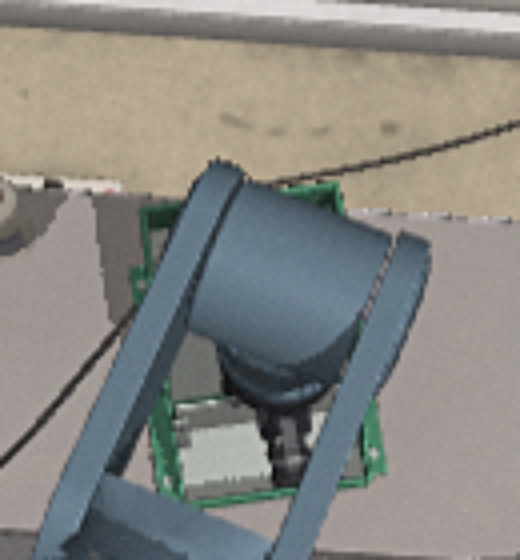

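Emit:
apply_moves:
  force: 60
  increments:
    - {"jaw":100,"dx":0.3,"dy":0,"dz":-0.3,"rx":-0.005,"ry":0.008,"rz":0}
    - {"jaw":0,"dx":0,"dy":0,"dz":0,"rx":0,"ry":0,"rz":0}
    - {"jaw":0,"dx":0,"dy":0,"dz":0,"rx":0,"ry":0,"rz":0}
    - {"jaw":0,"dx":0,"dy":0,"dz":0,"rx":0,"ry":0,"rz":0}
    - {"jaw":0,"dx":0,"dy":0,"dz":0,"rx":0,"ry":0,"rz":0}
    - {"jaw":0,"dx":0,"dy":0,"dz":0,"rx":0,"ry":0,"rz":0}
    - {"jaw":0,"dx":0,"dy":0,"dz":0,"rx":0,"ry":0,"rz":0}

```text
clock: 4.13
tool_pos: [0.4559, -0.0261, 0.2639]
eef_rot: [0.994, 0.105, 0.004, 0.004]
wrist_force: [0.0, -2.9, 0.5]
grip_width: 0.0145
```

Run:
```python
from h import *
from rig import optics
s,p,r=st();print(s["clock"],p,s["joint_pos"],s["wrist_force"],r.as_quat())
for c in("side",):
    a=optics.read_camera(c)["img"]
    cv2.imwrite(f"pics/{c}3.png",cv2.resize(a[100:220,200:300],None,fx=6,fy=5,interpolation=cv2.INTER_CUBIC))
```

```text
4.1333 [ 0.45585418 -0.0261305   0.26388289] [-0.31504224 -0.11232645  1.88120037 -0.00475418  1.36265558 -0.5240945 ] [ 0.04039085 -2.90946561  0.46271439] [0.99447669 0.10481116 0.00364669 0.00417596]
```

View pics/side3.png

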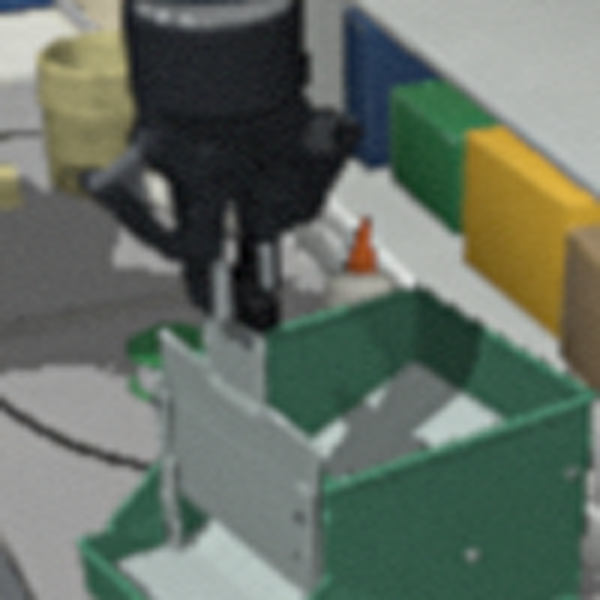

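Emit:
apply_moves:
  increments:
    - {"jaw":0,"dx":0,"dy":0,"dz":0.5,"rx":0,"ry":0,"rz":0}
    - {"jaw":0,"dx":0,"dy":0,"dz":0.5,"rx":0,"ry":0,"rz":0}
    - {"jaw":0,"dx":0,"dy":0,"dz":0.5,"rx":0,"ry":0,"rz":0}
    - {"jaw":0,"dx":0,"dy":0,"dz":0.5,"rx":0,"ry":0,"rz":0}

```text
clock: 4.52
tool_pos: [0.4559, -0.0262, 0.2441]
eef_rot: [0.994, 0.105, 0.004, 0.004]
wrist_force: [-1.9, 0.4, 1.3]
grip_width: 0.0145
```

Run:
```python
from h import *
from rig import optics
s,p,r=st();print(s["clock"],p,s["joint_pos"],s["wrist_force"],r.as_quat())
for c in("side",):
    a=optics.read_camera(c)["img"]
    cv2.imwrite(f"pics/{c}4.png",cv2.resize(a[100:220,200:300],None,fx=6,fy=5,interpolation=cv2.INTER_CUBIC))
```

```text
4.5167 [ 0.45591287 -0.02617527  0.24408165] [-0.31546725 -0.09364223  1.90521276 -0.00424058  1.31922437 -0.52411582] [-1.91266492  0.42979525  1.33736819] [0.99449262 0.10464729 0.00409196 0.00407822]
```

View pics/side4.png

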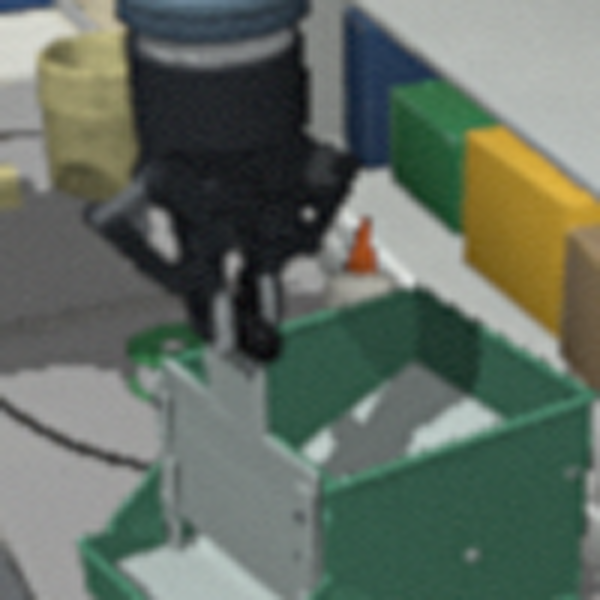

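Emit:
apply_moves:
  increments:
    - {"jaw":0,"dx":0,"dy":0,"dz":0.5,"rx":0,"ry":0,"rz":0}
    - {"jaw":0,"dx":0,"dy":0,"dz":0.5,"rx":0,"ry":0,"rz":0}
    - {"jaw":0,"dx":0,"dy":0,"dz":0.5,"rx":0,"ry":0,"rz":0}
    - {"jaw":0,"dx":0,"dy":0,"dz":0.4,"rx":0,"ry":0,"rz":0}

```text
clock: 4.9
tool_pos: [0.4559, -0.0262, 0.2224]
eef_rot: [0.994, 0.105, 0.004, 0.004]
wrist_force: [-2.2, 0.8, 3.2]
grip_width: 0.0149
```

Emit:
apply_moves:
  increments:
    - {"jaw":0,"dx":0,"dy":0,"dz":0.2,"rx":0,"ry":0,"rz":0}
    - {"jaw":0,"dx":0,"dy":0,"dz":0.2,"rx":0,"ry":0,"rz":0}

```text
clock: 5.07
tool_pos: [0.4559, -0.0262, 0.2173]
eef_rot: [0.994, 0.105, 0.004, 0.004]
wrist_force: [-2.9, 1.2, 2.2]
grip_width: 0.0146
```

Emit:
apply_moves:
  increments:
    - {"jaw":0,"dx":0,"dy":0,"dz":0.2,"rx":0,"ry":0,"rz":0}

```text
clock: 5.15
tool_pos: [0.4562, -0.0263, 0.217]
eef_rot: [0.994, 0.105, 0.004, 0.004]
wrist_force: [-15.0, 4.8, 34.8]
grip_width: 0.0144
```

Emit:
apply_moves:
  increments:
    - {"jaw":0,"dx":0,"dy":0,"dz":0.1,"rx":0,"ry":0,"rz":0}

```text
clock: 5.23
tool_pos: [0.456, -0.0262, 0.2171]
eef_rot: [0.994, 0.105, 0.003, 0.004]
wrist_force: [-6.1, 2.4, 9.2]
grip_width: 0.0148
```

Emit:
apply_moves:
  increments:
    - {"jaw":0,"dx":0,"dy":0,"dz":0,"rx":0,"ry":0,"rz":0}

```text
clock: 5.32
tool_pos: [0.4559, -0.0262, 0.2172]
eef_rot: [0.994, 0.105, 0.003, 0.004]
wrist_force: [0.5, 0.4, -6.2]
grip_width: 0.0147
```

Run:
```python
from h import *
from rig import optics
s,p,r=st();print(s["clock"],p,s["wrist_force"],r.as_quat())
for c in("side",):
    a=optics.read_camera(c)["img"]
    cv2.imwrite(f"pics/{c}5.png",cv2.resize(a[100:220,200:300],None,fx=6,fy=5,interpolation=cv2.INTER_CUBIC))
```

```text
5.3167 [ 0.45593415 -0.02616264  0.21723085] [ 0.48635746  0.38437944 -6.21068543] [0.99446609 0.10493369 0.00328005 0.00391856]
```

View pics/side5.png

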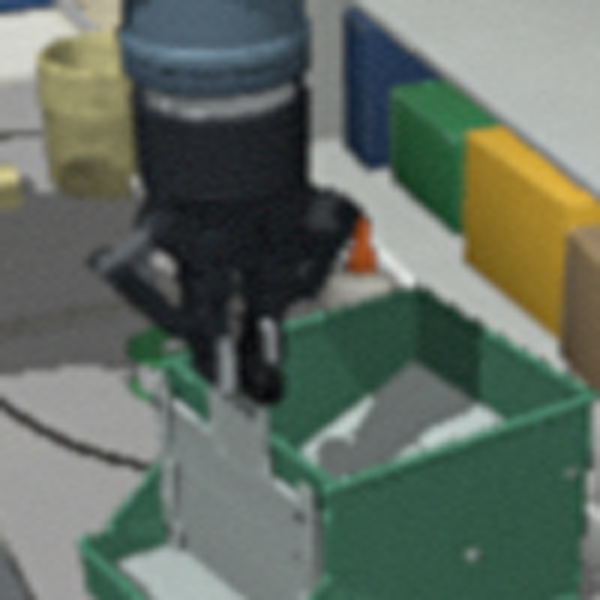

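Emit:
apply_moves:
  increments:
    - {"jaw":0,"dx":0,"dy":0,"dz":-0.2,"rx":0,"ry":0,"rz":0}
    - {"jaw":0,"dx":0,"dy":0,"dz":-0.2,"rx":0,"ry":0,"rz":0}
    - {"jaw":0,"dx":0,"dy":0,"dz":-0.15,"rx":0,"ry":0,"rz":0}

```text
clock: 5.62
tool_pos: [0.4559, -0.0261, 0.2207]
eef_rot: [0.994, 0.105, 0.003, 0.004]
wrist_force: [2.1, 0.1, -4.8]
grip_width: 0.0147
```

Run:
```python
from h import *
from rig import optics
s,p,r=st();print(s["clock"],p,s["wrist_force"],r.as_quat())
for c in("side",):
    a=optics.read_camera(c)["img"]
    b=cv2.resize(a[100:220,200:300],None,fx=6,fy=5,interpolation=cv2.INTER_CUBIC)
    cv2.imwrite(f"pics/{c}6.png",b)
    o=cv2.imread("pics/side5.png")
    cv2.imwrite("pics/cmp.png",np.hstack([o[300:560,100:400],b[300:560,100:400]]))
```

```text
5.6167 [ 0.45587897 -0.02614777  0.22074626] [ 2.06158059  0.07718622 -4.79189176] [0.994484   0.10477311 0.00322997 0.00370603]
```

View pics/cmp.png

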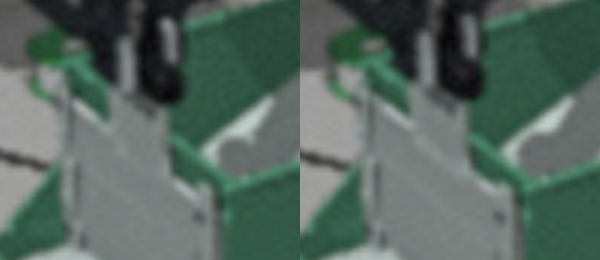

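Emit:
apply_moves:
  increments:
    - {"jaw":0,"dx":0,"dy":0,"dz":-0.25,"rx":0,"ry":0,"rz":0}
    - {"jaw":0,"dx":0,"dy":0,"dz":0,"rx":0,"ry":0,"rz":0}

```text
clock: 5.83
tool_pos: [0.4559, -0.0262, 0.2234]
eef_rot: [0.994, 0.105, 0.003, 0.004]
wrist_force: [-2.3, 0.9, 2.3]
grip_width: 0.0145
```

Run:
```python
from h import *
from rig import optics
s,p,r=st();print(s["clock"],p,s["wrist_force"],s["grip_width"])
for c in("side",):
    a=optics.read_camera(c)["img"];cv2.imwrite("pics/side7full.png",a)
    b=cv2.resize(a[100:220,200:300],None,fx=6,fy=5,interpolation=cv2.INTER_CUBIC)
    cv2.imwrite(f"pics/{c}7.png",b)
    o=cv2.imread("pics/side5.png")
    # vertical shift of the gate plate (lower right edge region) 
    A=cv2.cvtColor(o[330:560,100:340],cv2.COLOR_BGR2GRAY).astype(np.float32)
    B=cv2.cvtColor(b[330:560,100:340],cv2.COLOR_BGR2GRAY).astype(np.float32)
    T=A[90:180,110:200] # gate region
    m=cv2.matchTemplate(B,T,cv2.TM_CCOEFF_NORMED);i=np.unravel_index(m.argmax(),m.shape);print("shift px (x,y)",(i[1]-110)/6,(i[0]-90)/5,m.max())
    print(proj([[.4534,-.0246,.208],[.4534,-.0246,.2135]],c))
    cv2.imwrite("pics/cmp2.png",np.hstack([o[300:560,100:400],b[300:560,100:400]]))
```

```text
5.8333 [ 0.45593322 -0.02619093  0.22335885] [-2.26542182  0.86393434  2.28434003] 0.014487456862743574
shift px (x,y) 0.0 -0.8 0.9315897
[[238.01276286 172.38905365]
 [237.92726033 170.72868351]]
```

View pics/cmp2.png

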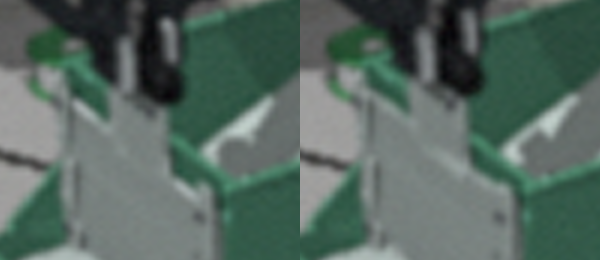

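Emit:
apply_moves:
  increments:
    - {"jaw":60,"dx":0,"dy":0,"dz":0,"rx":0,"ry":0,"rz":0}
    - {"jaw":60,"dx":0,"dy":0,"dz":0,"rx":0,"ry":0,"rz":0}
    - {"jaw":60,"dx":0,"dy":0,"dz":0,"rx":0,"ry":0,"rz":0}
    - {"jaw":60,"dx":0,"dy":0,"dz":0,"rx":0,"ry":0,"rz":0}
    - {"jaw":60,"dx":0,"dy":0,"dz":0,"rx":0,"ry":0,"rz":0}
    - {"jaw":60,"dx":0,"dy":0,"dz":-2,"rx":0,"ry":0,"rz":0}
    - {"jaw":60,"dx":0,"dy":0,"dz":-3,"rx":0,"ry":0,"rz":0}
    - {"jaw":60,"dx":0,"dy":0,"dz":-3,"rx":0,"ry":0,"rz":0}

```text
clock: 6.55
tool_pos: [0.4516, -0.0247, 0.3001]
eef_rot: [0.995, 0.105, -0.003, 0.001]
wrist_force: [0.6, -0.5, 0.1]
grip_width: 0.0514
```

Run:
```python
from h import *
from rig import optics
s,p,r=st();print(s["clock"],p,s["wrist_force"],s["grip_width"])
for c in("side",):
    a=optics.read_camera(c)["img"];cv2.imwrite("pics/side8full.png",a)
    b=cv2.resize(a[100:220,200:300],None,fx=6,fy=5,interpolation=cv2.INTER_CUBIC)
    cv2.imwrite(f"pics/{c}8.png",b)
    o=cv2.imread("pics/side7.png")
    cv2.imwrite("pics/cmp3.png",np.hstack([o[300:560,100:400],b[300:560,100:400]]))
```

```text
6.55 [ 0.45164814 -0.02469392  0.30011387] [ 0.60094786 -0.52848135  0.13783192] 0.051427597549704926
```

View pics/cmp3.png

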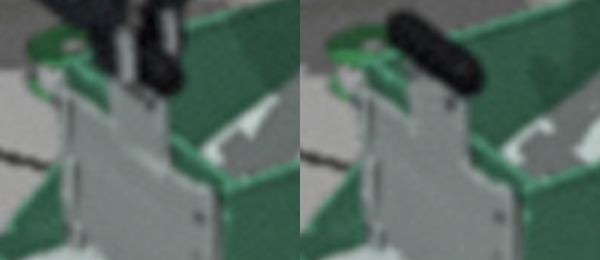

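Run:
```python
from h import *
I={k:cv2.cvtColor(cv2.imread(f"pics/side{k}.png"),cv2.COLOR_BGR2GRAY).astype(np.float32) for k in (3,4,5,6,7,8)}
def sh(a,b,x0,x1,y0,y1):
    T=a[y0:y1,x0:x1];best=[]
    for d in np.arange(-30,31):
        S=b[y0+d:y1+d,x0:x1]
        best.append((np.corrcoef(T.ravel(),S.ravel())[0,1],d))
    best.sort(reverse=True);return best[0]
for nm,box in {"screw":(285,318,490,560),"stem corner":(245,282,430,500),"lefttop":(160,215,350,440),"hole/stem":(230,262,385,425)}.items():
    print(nm,[(k,sh(I[5],I[k],*box)) for k in (6,7,8)])
```

```text
screw [(6, (np.float64(0.9641480417646986), np.int64(-2))), (7, (np.float64(0.9081866655864966), np.int64(-1))), (8, (np.float64(0.9069410220114885), np.int64(-2)))]
stem corner [(6, (np.float64(0.9574109105231204), np.int64(-3))), (7, (np.float64(0.9032588798914682), np.int64(-4))), (8, (np.float64(0.9163533695554282), np.int64(-6)))]
lefttop [(6, (np.float64(0.9739038198110663), np.int64(-3))), (7, (np.float64(0.9614191331424795), np.int64(-5))), (8, (np.float64(0.8993479419964915), np.int64(-5)))]
hole/stem [(6, (np.float64(0.995323851468265), np.int64(-5))), (7, (np.float64(0.9884421924404211), np.int64(-10))), (8, (np.float64(0.8930831504666239), np.int64(-9)))]
```

Run:
```python
from h import *
s,p,r=st()
show(rows(p,r,[.4893,-.3772,.24],Rdown(.163),10))
```

```text
[{"jaw":100,"dx":-0.4,"dy":3.5,"dz":0.7,"rx":0.001,"ry":0,"rz":0.005},{"jaw":100,"dx":-0.4,"dy":3.5,"dz":0.7,"rx":0.001,"ry":0,"rz":0.005},{"jaw":100,"dx":-0.4,"dy":3.5,"dz":0.7,"rx":0.001,"ry":0,"rz":0.005},{"jaw":100,"dx":-0.3,"dy":3.5,"dz":0.7,"rx":0.001,"ry":0,"rz":0.005},{"jaw":100,"dx":-0.3,"dy":3.5,"dz":0.7,"rx":0.001,"ry":0,"rz":0.005},{"jaw":100,"dx":-0.3,"dy":3.5,"dz":0.7,"rx":0.001,"ry":0,"rz":0.005},{"jaw":100,"dx":-0.3,"dy":3.5,"dz":0.7,"rx":0.001,"ry":0,"rz":0.005},{"jaw":100,"dx":-0.3,"dy":3.5,"dz":0.7,"rx":0.001,"ry":0,"rz":0.005},{"jaw":100,"dx":-0.3,"dy":3.5,"dz":0.7,"rx":0.001,"ry":0,"rz":0.005},{"jaw":100,"dx":-0.2,"dy":3.5,"dz":0.7,"rx":0.001,"ry":0,"rz":0.005}]
```

Emit:
apply_moves:
  increments:
    - {"jaw":80,"dx":-0.4,"dy":3.5,"dz":0,"rx":0.001,"ry":0,"rz":0.005}
    - {"jaw":80,"dx":-0.4,"dy":3.5,"dz":0,"rx":0.001,"ry":0,"rz":0.005}
    - {"jaw":80,"dx":-0.4,"dy":3.5,"dz":0,"rx":0.001,"ry":0,"rz":0.005}
    - {"jaw":80,"dx":-0.3,"dy":3.5,"dz":0.5,"rx":0.001,"ry":0,"rz":0.005}
    - {"jaw":80,"dx":-0.3,"dy":3.5,"dz":0.9,"rx":0.001,"ry":0,"rz":0.005}
    - {"jaw":80,"dx":-0.3,"dy":3.5,"dz":0.9,"rx":0.001,"ry":0,"rz":0.005}
    - {"jaw":80,"dx":-0.3,"dy":3.5,"dz":0.9,"rx":0.001,"ry":0,"rz":0.005}
    - {"jaw":80,"dx":-0.3,"dy":3.5,"dz":0.9,"rx":0.001,"ry":0,"rz":0.005}
    - {"jaw":80,"dx":-0.3,"dy":3.5,"dz":0.9,"rx":0.001,"ry":0,"rz":0.005}
    - {"jaw":80,"dx":-0.2,"dy":3.5,"dz":0.9,"rx":0.001,"ry":0,"rz":0.005}

```text
clock: 7.43
tool_pos: [0.4962, -0.3861, 0.2574]
eef_rot: [0.996, 0.085, 0.01, 0.003]
wrist_force: [-0.1, 0.6, 0.7]
grip_width: 0.0683
```

Run:
```python
from h import *
from rig import optics
s,p,r=st();print(p,s["joint_pos"],s["grip_width"])
show(rows(p,r,[.4893,-.3772,.15],Rdown(.163),3))
a=optics.read_camera("side")["img"]
cv2.imwrite("pics/s9.png",cv2.resize(a[190:370,220:400],None,fx=3.3,fy=3.3))
a=optics.read_camera("top")["img"]
cv2.imwrite("pics/t9.png",cv2.resize(a[130:300,210:420],None,fx=3.3,fy=3.3))
```

```text
[ 0.49623707 -0.38609666  0.2574004 ] [-0.85614957  0.28038902  1.47250012  0.01357759  1.37183301 -1.0295619 ] 0.06829320394884576
[{"jaw":100,"dx":-0.2,"dy":-0.4,"dz":3.6,"rx":0.002,"ry":-0.007,"rz":0.003},{"jaw":100,"dx":-0.2,"dy":-0.3,"dz":3.6,"rx":0.002,"ry":-0.007,"rz":0.003},{"jaw":100,"dx":-0.2,"dy":-0.3,"dz":3.6,"rx":0.002,"ry":-0.007,"rz":0.003}]
```

View pics/s9.png

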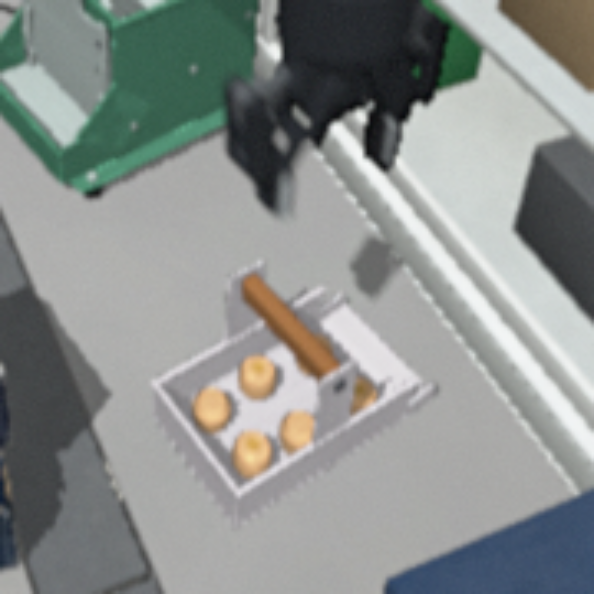

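View pics/t9.png

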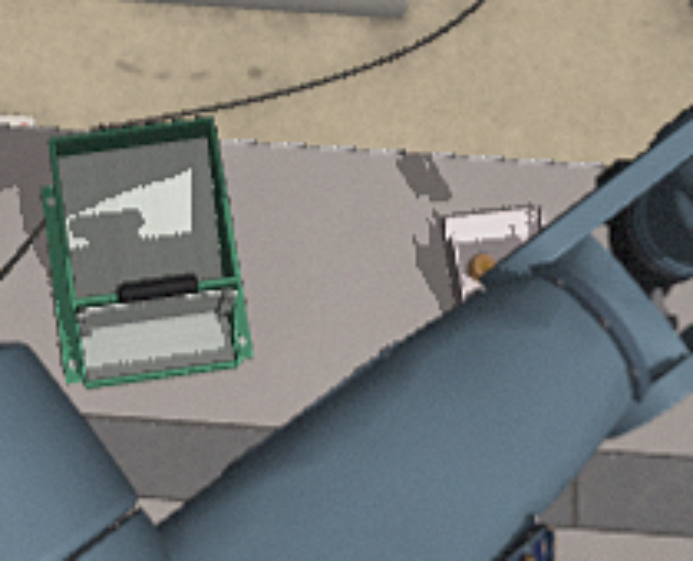

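Emit:
apply_moves:
  increments:
    - {"jaw":80,"dx":-0.2,"dy":-0.4,"dz":3.5,"rx":0.002,"ry":-0.007,"rz":0.003}
    - {"jaw":80,"dx":-0.2,"dy":-0.3,"dz":3.5,"rx":0.002,"ry":-0.007,"rz":0.003}
    - {"jaw":80,"dx":-0.2,"dy":-0.3,"dz":3.0,"rx":0.002,"ry":-0.007,"rz":0.003}
    - {"jaw":80,"dx":0,"dy":0,"dz":0,"rx":0,"ry":0,"rz":0}

```text
clock: 7.87
tool_pos: [0.4892, -0.383, 0.1526]
eef_rot: [0.997, 0.077, -0.001, 0.002]
wrist_force: [-0.5, 0.8, -1.0]
grip_width: 0.0681
```

Run:
```python
from h import *
from rig import optics
s,p,r=st();print(p,s["joint_pos"],s["grip_width"],r.as_quat())
show(rows(p,r,[.4893,-.3772,.096],Rdown(.163),3))
a=optics.read_camera("side")["img"]
cv2.imwrite("pics/s10.png",cv2.resize(a[210:370,240:400],None,fx=3.7,fy=3.7))
```

```text
[ 0.48915299 -0.38298447  0.15262369] [-0.85365719  0.37900377  1.5667366  -0.00301253  1.19398298 -1.00606141] 0.06810406084884568 [ 9.97054363e-01  7.66795986e-02 -5.64164203e-04  1.58694525e-03]
[{"jaw":100,"dx":0.0,"dy":-0.2,"dz":1.9,"rx":0.001,"ry":0,"rz":-0.003},{"jaw":100,"dx":0.0,"dy":-0.2,"dz":1.9,"rx":0.001,"ry":0,"rz":-0.003},{"jaw":100,"dx":0.0,"dy":-0.2,"dz":1.9,"rx":0.001,"ry":0,"rz":-0.003}]
```

View pics/s10.png

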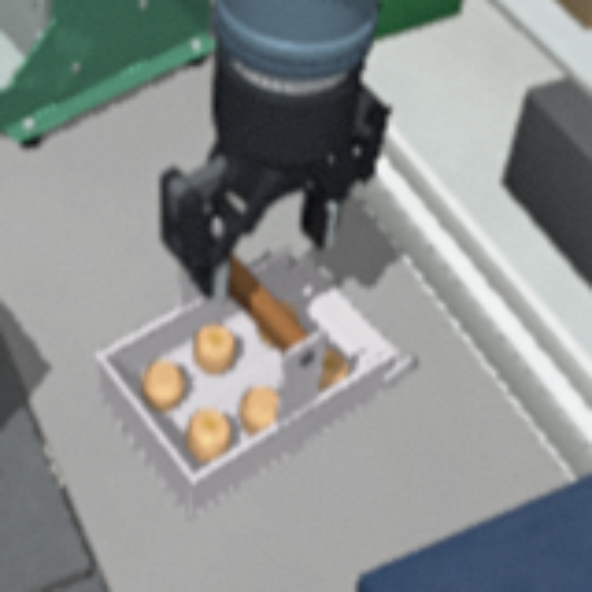

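Emit:
apply_moves:
  increments:
    - {"jaw":80,"dx":0,"dy":-0.2,"dz":1.9,"rx":0.001,"ry":0,"rz":-0.003}
    - {"jaw":80,"dx":0,"dy":-0.2,"dz":1.9,"rx":0.001,"ry":0,"rz":-0.003}
    - {"jaw":80,"dx":0,"dy":-0.2,"dz":1.7,"rx":0.001,"ry":0,"rz":-0.003}
    - {"jaw":80,"dx":0,"dy":0,"dz":0,"rx":0,"ry":0,"rz":0}

```text
clock: 8.25
tool_pos: [0.4948, -0.3818, 0.1099]
eef_rot: [0.997, 0.083, 0.005, 0.007]
wrist_force: [-0.8, -0.3, -0.4]
grip_width: 0.0684
```

Emit:
apply_moves:
  force: 100
  increments:
    - {"jaw":0,"dx":0,"dy":0,"dz":0,"rx":0,"ry":0,"rz":0}
    - {"jaw":0,"dx":0,"dy":0,"dz":0,"rx":0,"ry":0,"rz":0}
    - {"jaw":0,"dx":0,"dy":0,"dz":0,"rx":0,"ry":0,"rz":0}

```text
clock: 8.5
tool_pos: [0.4979, -0.3842, 0.117]
eef_rot: [0.996, 0.083, 0.008, 0.011]
wrist_force: [-0.5, -0.2, -0.4]
grip_width: 0.0324
```

Emit:
apply_moves:
  increments:
    - {"jaw":0,"dx":0,"dy":0,"dz":0,"rx":0,"ry":0,"rz":0}
    - {"jaw":0,"dx":0,"dy":0,"dz":0,"rx":0,"ry":0,"rz":0}
    - {"jaw":0,"dx":0,"dy":0,"dz":0,"rx":0,"ry":0,"rz":0}

```text
clock: 8.75
tool_pos: [0.499, -0.3857, 0.121]
eef_rot: [0.996, 0.083, 0.01, 0.013]
wrist_force: [0.1, -0.4, -3.2]
grip_width: 0.0108
```

Run:
```python
from h import *
from rig import optics
s,p,r=st();print(p,s["joint_pos"],s["grip_width"],s["wrist_force"])
a=optics.read_camera("side")["img"]
cv2.imwrite("pics/s11.png",cv2.resize(a[210:370,240:400],None,fx=3.7,fy=3.7))
```

```text
[ 0.4990031  -0.38571724  0.12097851] [-8.45818839e-01  4.19427709e-01  1.58298234e+00 -2.43390624e-04
  1.10712255e+00 -1.01242541e+00] 0.010770657674151871 [ 0.08635803 -0.43416681 -3.24031799]
```

View pics/s11.png

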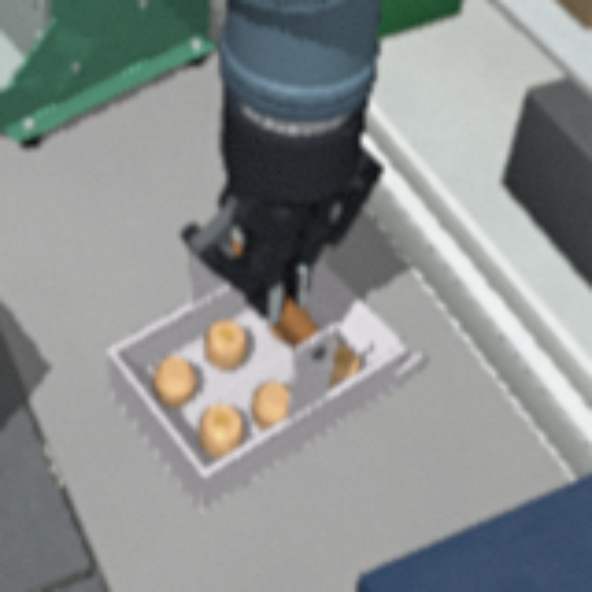

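Run:
```python
from h import *
from rig import optics
s,p,r=st();print(s["clock"],p,s["joint_torque"],s["wrist_force"],s["grip_width"],s["joint_velocities"])
for c in ("side","top"):
    cv2.imwrite(f"pics/{c}12.png",optics.read_camera(c)["img"])
```

```text
8.8 [ 0.49899478 -0.38568604  0.12085458] [ 1.36066804e-02 -5.41404891e+01 -3.24259436e+01  2.26078194e-02
 -7.75420200e-02 -2.57302327e-04] [-0.23323859  0.05107162 -3.32652566] 0.010834311605019176 [ 0.00052723  0.00656851  0.00365994  0.00095034 -0.00365373  0.00488974]
```

View pics/side12.png

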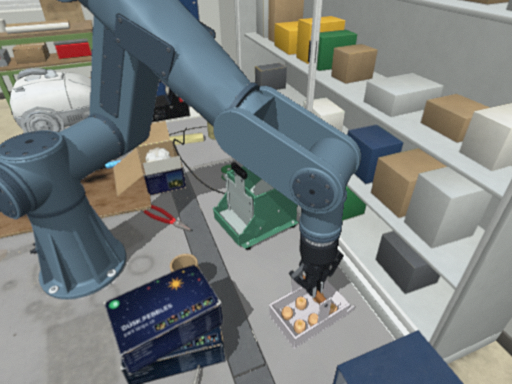

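View pics/top12.png

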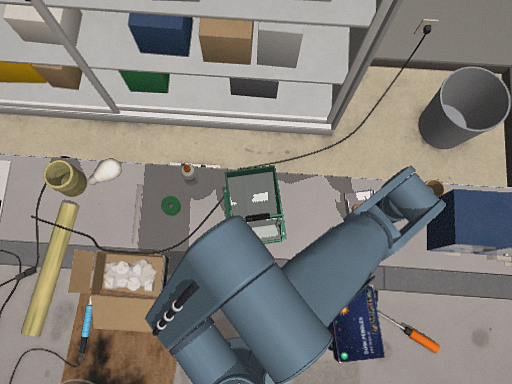

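Emit:
apply_moves:
  increments:
    - {"jaw":0,"dx":0,"dy":0,"dz":-1,"rx":0,"ry":0,"rz":0}
    - {"jaw":0,"dx":0,"dy":0,"dz":-1.5,"rx":0,"ry":0,"rz":0}
    - {"jaw":0,"dx":0,"dy":0,"dz":-1.5,"rx":0,"ry":0,"rz":0}

```text
clock: 9.15
tool_pos: [0.4954, -0.3817, 0.1567]
eef_rot: [0.996, 0.083, 0.006, 0.008]
wrist_force: [0.3, 0.5, -3.4]
grip_width: 0.0107
```

Run:
```python
from h import *
from rig import optics
s,p,r=st();print(s["clock"],p,r.as_matrix(),s["wrist_force"],s["wrist_torque"],s["grip_width"])
a=optics.read_camera("side")["img"]
x,y,w,h,f=250,230,120,110,6
b=cv2.resize(a[y:y+h,x:x+w],None,fx=f,fy=f,interpolation=cv2.INTER_CUBIC)
for q in proj(p+[0,0,0],"side"): cv2.circle(b,(int((q[0]-x)*f),int((q[1]-y)*f)),3,(0,0,255),-1)
cv2.imwrite("pics/s13.png",b)
```

```text
9.15 [ 0.49535323 -0.38169366  0.15665311] [[ 0.98610334  0.16561528  0.01310686]
 [ 0.16580403 -0.98604572 -0.01492878]
 [ 0.01045153  0.01689449 -0.99980265]] [ 0.34249573  0.50037175 -3.40055725] [ 0.0009842  -0.02026773 -0.02448306] 0.010721133062008755
```

View pics/s13.png

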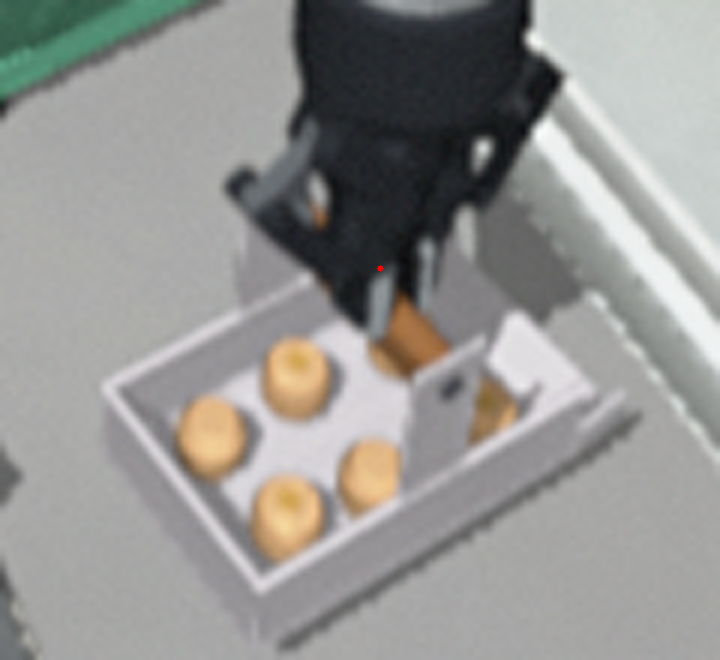

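Run:
```python
from h import *
s,p,r=st()
obs=[((-78,50,42),(267.5,293.8)),((-78,-50,42),(293.7,327.8)),((102,50,8),(335,283))]
for tz in (0,):
  def W(q,L):
    return r.apply(np.array([1,-1,-1])*(np.array(L)/1000-[0,0,.1])+0)+q[:3]
  f=lambda q:np.concatenate([proj(W(q,L),"side")[0]-uv for L,uv in obs])
  so=least_squares(f,p);print(so.x, so.x-p,f(so.x))
```

```text
[ 0.50549429 -0.36396827  0.10904392] [ 0.00883519  0.01901607 -0.05140395] [ 3.22458267  4.10966539  2.4450347   2.9094634  -6.55544565 -8.11647948]
```

Run:
```python
from h import *
s,p,r=st();print(p)
obs=[((-78,50,42),(267.5,293.8)),((-78,-50,42),(293.7,327.8))]
def W(q,L):
    return r.apply(np.array([1,-1,-1])*(np.array(L)/1000-[0,0,.1]))+q[:3]
f=lambda q:np.concatenate([proj(W(q,L),"side")[0]-uv for L,uv in obs]+[ (q[:2]-p[:2])*300 ])
so=least_squares(f,p);print(so.x, so.x-p,f(so.x))
```

```text
[ 0.4966591  -0.38298434  0.16044788]
[ 0.49110505 -0.37979178  0.15161966] [-0.00555405  0.00319256 -0.00882822] [ 0.39498587 -0.09793283  0.80229992  0.17622827 -1.66621639  0.95776774]
```

```bash
cat > kin.py <<'E'
from h import *
D=[([.936686467,.180783961,1.60697289,-2.47589743e-6,1.35375541,-.206332723],[.23856513,.52321989,.25031061],[.841085245,.540902587,3.79758567e-5,-1.32248523e-5]),
([-.318052866,-.101881315,1.89685243,5.24746993e-6,1.35579262,-.528200896],[.4503083,-.02423322,.25170544],[.99447441,.1048791,-.00418007,-.00188521]),
([-.31504224,-.11232645,1.88120037,-.00475418,1.36265558,-.5240945],[.45585418,-.0261305,.26388289],[.99447669,.10481116,.00364669,.00417596]),
([-.31546725,-.09364223,1.90521276,-.00424058,1.31922437,-.52411582],[.45591287,-.02617527,.24408165],[.99449262,.10464729,.00409196,.00407822]),
([-.85365719,.37900377,1.5667366,-.00301253,1.19398298,-1.00606141],[.48915299,-.38298447,.15262369],[.997054363,.0766795986,-.000564164203,.00158694525])]
DP=[([.566371361,-.155487728,1.76310004,.000297175162,1.5332243,-.274884634],[.31088365,.337382,.3420341]),
([-.18634962,-.25780727,1.8421964,.00336911,1.54843844,-.51336273],[.41920961,.04186677,.34474592]),
([-.856149570,.28038902,1.47250012,.01357759,1.37183301,-1.0295619],[.49623707,-.38609666,.2574004]),
([-.845818839,.419427709,1.58298234,-.000243390624,1.10712255,-1.01242541],[.4990031,-.38571724,.12097851])]
def ori(j,s4=1):
    return R.from_euler('z',j[0])*R.from_euler('y',j[1]+j[2])*R.from_euler('z',s4*j[3])*R.from_euler('y',j[4])*R.from_euler('z',j[5])*R.from_euler('z',np.pi)
def fk(j,P,s4=1):
    H,L1,L2,e,d,Lt,a=P
    o=ori(j,s4)
    p=R.from_euler('z',j[0]).apply([a,d,0])+R.from_euler('z',j[0]).apply(R.from_euler('y',j[1]).apply([0,0,L1])+R.from_euler('y',j[1]+j[2]).apply([e,0,L2]))+o.apply([0,0,Lt])+[0,0,H]
    return p,o
E
python3 - <<'E'
from kin import *
np.set_printoptions(suppress=True,precision=5)
s,p,r=st(); DP.append((list(s["joint_pos"]),list(p)));print(DP[-1])
for s4 in (1,-1):
    print(s4,[np.round((ori(j,s4).inv()*R.from_quat(q)).as_rotvec(),5) for j,_,q in D])
    al=[(j,p) for j,p,_ in D]+DP
    f=lambda P:np.concatenate([fk(j,P,s4)[0]-p for j,p in al])
    so=least_squares(f,[.3,.4,.4,0,.118,.2,0],x_scale=.1);print(so.x,np.abs(so.fun).max())
E
```

```text
([np.float64(-0.8458017926479333), np.float64(0.36784384719569524), np.float64(1.5646541694147644), np.float64(-6.506423058631217e-05), np.float64(1.1841426841594411), np.float64(-1.01238380516208)], [np.float64(0.4966591016212094), np.float64(-0.3829843399152391), np.float64(0.1604478765296812)])
1 [array([ 0., -0., -0.]), array([-0.,  0.,  0.]), array([0., 0., 0.]), array([ 0., -0.,  0.]), array([-0.,  0., -0.])]
[0.3134 0.4382 0.5145 0.0855 0.1178 0.2999 0.    ] 7.405553281714106e-09
-1 [array([-0., -0., -0.]), array([0.00001, 0.00001, 0.     ]), array([-0.00805, -0.00466, -0.00196]), array([-0.00711, -0.00411, -0.00211]), array([-0.003  , -0.00473, -0.00222])]
[0.19405 0.44081 0.51358 0.08473 0.11805 0.184   0.00161] 0.004931487440579807
```

```bash
cat >> kin.py <<'E'
PK=[0.3134,0.4382,0.5145,0.0855,0.1178,0.2999,0.0]
LO=np.array([-2.99,-.89,.3,-1.14,0,-3.12])+.03;HI=np.array([2.99,2.07,2.58,4.28,2.63,3.12])-.03
def ik(p,o,j0):
    def f(j):
        a,b=fk(j,PK);return np.concatenate([(a-p)*3,(b.inv()*o).as_rotvec()])
    s=least_squares(f,np.clip(j0,LO+1e-3,HI-1e-3),bounds=(LO,HI));return s.x,np.abs(s.fun).max()
E
cat > plan.py <<'E'
from kin import *
psi=.209;HO=np.array([.5062,-.0134])
def h2w(x,y): return HO+[np.cos(psi)*x-np.sin(psi)*y,np.sin(psi)*x+np.cos(psi)*y]
LT=np.array([.102,0,.101])
def pour(lipxy,z,tilt):
    o=Rdown(psi-np.pi/2,tilt);lip=np.array([*h2w(*lipxy),z]);return lip-o.apply(LT),o
E
python3 - <<'E'
from plan import *
np.set_printoptions(suppress=True,precision=3)
s,p,r=st();j=s["joint_pos"]
for n in range(9):
    t=n/8;o=Rdown(.166-t*1.528)
    q=np.array([.497+.009*t,-.383+.5045*t,.38]);j,e=ik(q,o,j);print("carry",q,j,e)
for th in np.arange(0,1.45,.1):
    q,o=pour((.028,.03),.21-.02*min(th,1),th);j,e=ik(q,o,j);print("tilt",th,q,j,e)
E
```

```text
carry [ 0.497 -0.383  0.38 ] [-0.845  0.226  1.296  0.     1.619 -1.011] 5.0746074009566655e-12
carry [ 0.498 -0.32   0.38 ] [-0.771  0.144  1.391  0.     1.606 -0.746] 2.5246177829518544e-15
carry [ 0.499 -0.257  0.38 ] [-0.687  0.074  1.468  0.     1.6   -0.471] 5.6885915600274186e-15
carry [ 0.5   -0.194  0.38 ] [-0.591  0.016  1.528  0.     1.598 -0.184] 1.053899314286929e-14
carry [ 0.501 -0.131  0.38 ] [-0.484 -0.027  1.571 -0.     1.598  0.114] 1.6839923066952186e-14
carry [ 0.503 -0.068  0.38 ] [-0.368 -0.053  1.596 -0.     1.599  0.421] 3.711562976023196e-14
carry [ 0.504 -0.005  0.38 ] [-0.245 -0.061  1.604 -0.     1.599  0.735] 8.162899707526667e-14
carry [0.505 0.058 0.38 ] [-0.119 -0.051  1.594 -0.     1.599  1.052] 2.2094921945985025e-13
carry [0.506 0.121 0.38 ] [ 0.007 -0.022  1.566 -0.     1.598  1.369] 7.579535020413683e-13
tilt 0.0 [0.506 0.122 0.311] [ 0.007  0.011  1.668 -0.     1.462  1.369] 7.314613430649971e-14
tilt 0.1 [0.508 0.111 0.319] [-0.07   0.008  1.659  0.096  1.503  1.284] 6.793338953869908e-09
tilt 0.2 [0.511 0.1   0.325] [-0.147  0.016  1.647  0.18
[... 571 characters left out ...]
.528 0.02  0.338] [-0.517  0.245  1.538  0.602  1.895  0.881] 3.3306690738754696e-16
tilt 0.9 [0.531 0.006 0.335] [-0.559  0.307  1.514  0.653  1.954  0.85 ] 4.996003610813204e-16
tilt 1.0 [ 0.534 -0.007  0.33 ] [-0.595  0.372  1.489  0.701  2.011  0.825] 8.326672684688672e-16
tilt 1.1 [ 0.536 -0.021  0.327] [-0.626  0.438  1.462  0.749  2.069  0.808] 8.326672684688674e-16
tilt 1.2000000000000002 [ 0.539 -0.034  0.322] [-0.652  0.507  1.434  0.797  2.127  0.797] 8.881784197001252e-16
tilt 1.3 [ 0.542 -0.047  0.315] [-0.673  0.577  1.407  0.844  2.182  0.79 ] 2.109423746787797e-15
tilt 1.4000000000000001 [ 0.544 -0.059  0.308] [-0.691  0.648  1.38   0.893  2.236  0.788] 6.8833827526759706e-15
```

Emit:
apply_moves:
  force: 120
  increments:
    - {"jaw":0,"dx":0,"dy":0,"dz":-1.5,"rx":0,"ry":0,"rz":0}
    - {"jaw":0,"dx":0,"dy":0,"dz":-2.5,"rx":0,"ry":0,"rz":0}
    - {"jaw":0,"dx":0,"dy":0,"dz":-3,"rx":0,"ry":0,"rz":0}
    - {"jaw":0,"dx":0,"dy":0,"dz":-3,"rx":0,"ry":0,"rz":0}
    - {"jaw":0,"dx":0,"dy":0,"dz":-3,"rx":0,"ry":0,"rz":0}
    - {"jaw":0,"dx":0,"dy":0,"dz":-3,"rx":0,"ry":0,"rz":0}
    - {"jaw":0,"dx":0,"dy":0,"dz":-2.5,"rx":0,"ry":0,"rz":0}
    - {"jaw":0,"dx":0,"dy":0,"dz":-2,"rx":0,"ry":0,"rz":0}

```text
clock: 9.87
tool_pos: [0.4907, -0.3762, 0.3681]
eef_rot: [0.997, 0.083, 0.004, 0.005]
wrist_force: [1.0, -0.3, -3.8]
grip_width: 0.01
```

Run:
```python
from plan import *
s,p,r=st();print(s["clock"],p,s["wrist_force"],s["grip_width"],r.as_quat())
q=np.array([.506,.1215,.385])
show(rows(p,r,q,Rdown(-1.362),22),0)
```

```text
9.8667 [ 0.49066313 -0.37616009  0.36811588] [ 0.98381892 -0.29698111 -3.83821758] 0.009973087564309561 [0.99652017 0.08314499 0.00360901 0.00462935]
[{"jaw":0,"dx":0.4,"dy":-2.2,"dz":-0.1,"rx":0,"ry":-0.001,"rz":0.069},{"jaw":0,"dx":0.3,"dy":-2.2,"dz":-0.1,"rx":0,"ry":-0.001,"rz":0.069},{"jaw":0,"dx":0.1,"dy":-2.3,"dz":-0.1,"rx":0,"ry":-0.001,"rz":0.069},{"jaw":0,"dx":-0.0,"dy":-2.3,"dz":-0.1,"rx":0,"ry":-0.001,"rz":0.069},{"jaw":0,"dx":-0.2,"dy":-2.3,"dz":-0.1,"rx":0,"ry":-0.001,"rz":0.069},{"jaw":0,"dx":-0.3,"dy":-2.2,"dz":-0.1,"rx":0,"ry":-0.001,"rz":0.069},{"jaw":0,"dx":-0.5,"dy":-2.2,"dz":-0.1,"rx":0,"ry":-0.001,"rz":0.069},{"jaw":0,"dx":-0.6,"dy":-2.2,"dz":-0.1,"rx":0,"ry":-0.001,"rz":0.069},{"jaw":0,"dx":-0.8,"dy":-2.1,"dz":-0.1,"rx":0,"ry":-0.001,"rz":0.069},{"jaw":0,"dx":-0.9,"dy":-2.1,"dz":-0.1,"rx":0,"ry":-0.001,"rz":0.069},{"jaw":0,"dx":-1.1,"dy":-2.0,"dz":-0.1,"rx":0,"ry":-0.001,"rz":0.069},{"jaw":0,"dx":-1.2,"dy":-1.9,"dz":-0.1,"rx":0,"ry":-0.001,"rz":0.069},{"jaw":0,"dx":-1.3,"dy":-1.8,"dz":-0.1,"rx":0,"ry":-0.001,"rz":0.069},{"jaw":0,"dx":-1.5,"dy":-1.7,"dz":-0.1,"rx":0,"ry":-0.001,"rz":0.069},{"jaw":0,"dx":-1.6,"dy":-1.6,"dz":-0.1,"rx":0,"ry":-0.001,"rz":0.069},{"jaw":0,"dx":-1.7,"dy":-1.5,"dz":-0.1,"rx":0,"ry":-0.001,"rz":0.069},{"jaw":0,"dx":-1.8,"dy":-1.4,"dz":-0.1,"rx":0,"ry":-0.001,"rz":0.069},{"jaw":0,"dx":-1.9,"dy":-1.2,"dz":-0.1,"rx":0,"ry":-0.001,"rz":0.069},{"jaw":0,"dx":-2.0,"dy":-1.1,"dz":-0.1,"rx":0,"ry":-0.001,"rz":0.069},{"jaw":0,"dx":-2.0,"dy":-1.0,"dz":-0.1,"rx":0,"ry":-0.001,"rz":0.069},{"jaw":0,"dx":-2.1,"dy":-0.8,"dz":-0.1,"rx":0,"ry":-0.001,"rz":0.069},{"jaw":0,"dx":-2.2,"dy":-0.7,"dz":-0.1,"rx":0,"ry":-0.001,"rz":0.069}]
```

Emit:
apply_moves:
  increments:
    - {"jaw":0,"dx":0.2,"dy":-1.0,"dz":-0.1,"rx":0,"ry":0,"rz":0.04}
    - {"jaw":0,"dx":0.3,"dy":-1.8,"dz":-0.1,"rx":0,"ry":0,"rz":0.069}
    - {"jaw":0,"dx":0.1,"dy":-2.3,"dz":-0.1,"rx":0,"ry":0,"rz":0.069}
    - {"jaw":0,"dx":0,"dy":-2.3,"dz":-0.1,"rx":0,"ry":0,"rz":0.069}
    - {"jaw":0,"dx":-0.2,"dy":-2.3,"dz":-0.1,"rx":0,"ry":0,"rz":0.069}
    - {"jaw":0,"dx":-0.3,"dy":-2.2,"dz":-0.1,"rx":0,"ry":0,"rz":0.069}
    - {"jaw":0,"dx":-0.5,"dy":-2.2,"dz":-0.1,"rx":0,"ry":0,"rz":0.069}
    - {"jaw":0,"dx":-0.6,"dy":-2.2,"dz":-0.1,"rx":0,"ry":0,"rz":0.069}
    - {"jaw":0,"dx":-0.8,"dy":-2.1,"dz":-0.1,"rx":0,"ry":0,"rz":0.069}
    - {"jaw":0,"dx":-0.9,"dy":-2.1,"dz":-0.1,"rx":0,"ry":0,"rz":0.069}

```text
clock: 10.7
tool_pos: [0.4944, -0.1629, 0.3824]
eef_rot: [0.965, -0.263, 0.01, 0.007]
wrist_force: [-0.3, 0.3, -2.9]
grip_width: 0.0102
```

Run:
```python
from plan import *
from rig import optics
s,p,r=st();print(s["clock"],p,s["wrist_force"],s["grip_width"],r.as_quat())
q=np.array([.506,.1215,.385])
show(rows(p,r,q,Rdown(-1.362),13),0)
a=optics.read_camera("side")["img"];cv2.imwrite("pics/s14.png",cv2.resize(a[60:300,180:420],None,fx=2.4,fy=2.4))
```

```text
10.7 [ 0.4943658  -0.16286544  0.38241027] [-0.29417731  0.31364293 -2.93335482] 0.010213558790411916 [ 0.96468914 -0.2630844   0.01033905  0.00738733]
[{"jaw":0,"dx":-1.0,"dy":-1.9,"dz":-0.1,"rx":0,"ry":-0.002,"rz":0.064},{"jaw":0,"dx":-1.1,"dy":-1.9,"dz":-0.1,"rx":0,"ry":-0.002,"rz":0.064},{"jaw":0,"dx":-1.3,"dy":-1.8,"dz":-0.1,"rx":0,"ry":-0.002,"rz":0.064},{"jaw":0,"dx":-1.4,"dy":-1.7,"dz":-0.1,"rx":0,"ry":-0.002,"rz":0.064},{"jaw":0,"dx":-1.5,"dy":-1.6,"dz":-0.1,"rx":0,"ry":-0.002,"rz":0.064},{"jaw":0,"dx":-1.6,"dy":-1.5,"dz":-0.1,"rx":0,"ry":-0.002,"rz":0.064},{"jaw":0,"dx":-1.7,"dy":-1.4,"dz":-0.1,"rx":0,"ry":-0.002,"rz":0.064},{"jaw":0,"dx":-1.8,"dy":-1.3,"dz":-0.0,"rx":0,"ry":-0.002,"rz":0.064},{"jaw":0,"dx":-1.8,"dy":-1.2,"dz":-0.0,"rx":0,"ry":-0.002,"rz":0.064},{"jaw":0,"dx":-1.9,"dy":-1.1,"dz":-0.0,"rx":0,"ry":-0.002,"rz":0.064},{"jaw":0,"dx":-2.0,"dy":-0.9,"dz":-0.0,"rx":0,"ry":-0.002,"rz":0.064},{"jaw":0,"dx":-2.0,"dy":-0.8,"dz":-0.0,"rx":0,"ry":-0.002,"rz":0.064},{"jaw":0,"dx":-2.1,"dy":-0.7,"dz":-0.0,"rx":0,"ry":-0.002,"rz":0.064}]
```

View pics/s14.png

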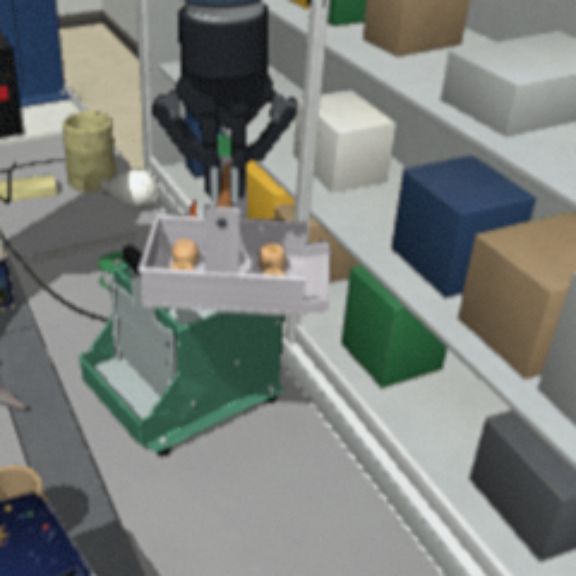

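Emit:
apply_moves:
  increments:
    - {"jaw":0,"dx":-0.9,"dy":-1.7,"dz":0,"rx":0,"ry":-0.002,"rz":0.064}
    - {"jaw":0,"dx":-1.1,"dy":-1.9,"dz":0,"rx":0,"ry":-0.002,"rz":0.064}
    - {"jaw":0,"dx":-1.3,"dy":-1.8,"dz":0,"rx":0,"ry":-0.002,"rz":0.064}
    - {"jaw":0,"dx":-1.4,"dy":-1.7,"dz":0,"rx":0,"ry":-0.002,"rz":0.064}
    - {"jaw":0,"dx":-1.5,"dy":-1.6,"dz":0,"rx":0,"ry":-0.002,"rz":0.064}
    - {"jaw":0,"dx":-1.6,"dy":-1.5,"dz":0,"rx":0,"ry":-0.002,"rz":0.064}
    - {"jaw":0,"dx":-1.7,"dy":-1.4,"dz":0,"rx":0,"ry":-0.002,"rz":0.064}
    - {"jaw":0,"dx":-1.8,"dy":-1.3,"dz":0,"rx":0,"ry":-0.002,"rz":0.064}
    - {"jaw":0,"dx":-1.7,"dy":-1.1,"dz":0,"rx":0,"ry":-0.002,"rz":0.064}
    - {"jaw":0,"dx":-1.5,"dy":-0.9,"dz":0,"rx":0,"ry":-0.002,"rz":0.064}

```text
clock: 11.58
tool_pos: [0.5042, 0.0608, 0.3803]
eef_rot: [0.825, -0.565, 0.002, -0.0]
wrist_force: [0.8, -0.2, -3.5]
grip_width: 0.01
```

Run:
```python
from plan import *
s,p,r=st();print(s["clock"],p,s["wrist_force"],s["grip_width"],r.as_quat())
q,o=pour((.028,.03),.215,0);print(q)
show(rows(p,r,[q[0],q[1],.35],o,5),0)
show(rows([q[0],q[1],.35],o,q,o,2),0)
```

```text
11.5833 [0.50422651 0.06083508 0.38031744] [ 0.84753214 -0.15337673 -3.54538023] 0.009995140524649039 [ 8.24844056e-01 -5.65356902e-01  1.96302434e-03 -5.43608600e-05]
[0.5062031  0.12153702 0.316     ]
[{"jaw":0,"dx":-1.1,"dy":-0.5,"dz":0.6,"rx":-0.001,"ry":-0.001,"rz":0.032},{"jaw":0,"dx":-1.1,"dy":-0.4,"dz":0.6,"rx":-0.001,"ry":-0.001,"rz":0.032},{"jaw":0,"dx":-1.1,"dy":-0.4,"dz":0.6,"rx":-0.001,"ry":-0.001,"rz":0.032},{"jaw":0,"dx":-1.2,"dy":-0.4,"dz":0.6,"rx":-0.001,"ry":-0.001,"rz":0.032},{"jaw":0,"dx":-1.2,"dy":-0.3,"dz":0.6,"rx":-0.001,"ry":-0.001,"rz":0.032}]
[{"jaw":0,"dx":0,"dy":0,"dz":1.7,"rx":0,"ry":0,"rz":0},{"jaw":0,"dx":0,"dy":0,"dz":1.7,"rx":0,"ry":0,"rz":0}]
```

Emit:
apply_moves:
  increments:
    - {"jaw":0,"dx":-1.1,"dy":-0.5,"dz":0.3,"rx":0,"ry":0,"rz":0.032}
    - {"jaw":0,"dx":-1.1,"dy":-0.4,"dz":0.6,"rx":0,"ry":0,"rz":0.032}
    - {"jaw":0,"dx":-1.1,"dy":-0.4,"dz":0.6,"rx":0,"ry":0,"rz":0.032}
    - {"jaw":0,"dx":-1.2,"dy":-0.4,"dz":0.6,"rx":0,"ry":0,"rz":0.032}
    - {"jaw":0,"dx":-1.0,"dy":-0.3,"dz":0.8,"rx":0,"ry":0,"rz":0.028}
    - {"jaw":0,"dx":0,"dy":0,"dz":1.4,"rx":0,"ry":0,"rz":0}
    - {"jaw":0,"dx":0,"dy":0,"dz":1.2,"rx":0,"ry":0,"rz":0}

```text
clock: 12.17
tool_pos: [0.5073, 0.1263, 0.3263]
eef_rot: [0.777, -0.629, 0.004, -0.003]
wrist_force: [-0.1, -0.1, -3.9]
grip_width: 0.0104
```

Run:
```python
from plan import *
from rig import optics
s,p,r=st();print(s["clock"],p,s["wrist_force"],s["grip_width"],r.as_euler('xyz'))
lip=p+r.apply(LT);print("lip",lip,"target",h2w(.028,.03))
a=optics.read_camera("side")["img"];cv2.imwrite("pics/s15.png",cv2.resize(a[60:260,150:350],None,fx=2.9,fy=2.9))
a=optics.read_camera("top")["img"];cv2.imwrite("pics/t15.png",cv2.resize(a[130:290,150:330],None,fx=3.2,fy=3.2))
q,o=pour((.028,.03),.205,.5)
s,p,r=st()
show(rows(p,r,q,o,8),0)
for n in (4,):
  print([ (round(x,3)) for x in (q-p)])
```

```text
12.1667 [0.50729276 0.12633296 0.326304  ] [-0.14297543 -0.07531453 -3.89742981] 0.010378311164841343 [-3.13279867e+00 -2.08632867e-03 -1.36087321e+00]
lip [0.52946054 0.02655138 0.22552093] target [0.52736624 0.02175666]
[{"jaw":0,"dx":0.8,"dy":0.0,"dz":-0.2,"rx":-0.001,"ry":-0.063,"rz":0},{"jaw":0,"dx":0.8,"dy":0.0,"dz":-0.3,"rx":-0.001,"ry":-0.063,"rz":0},{"jaw":0,"dx":0.8,"dy":0.0,"dz":-0.3,"rx":-0.001,"ry":-0.063,"rz":0},{"jaw":0,"dx":0.8,"dy":0.0,"dz":-0.4,"rx":-0.001,"ry":-0.063,"rz":0},{"jaw":0,"dx":0.7,"dy":0.0,"dz":-0.4,"rx":-0.001,"ry":-0.063,"rz":0},{"jaw":0,"dx":0.7,"dy":0.0,"dz":-0.5,"rx":-0.001,"ry":-0.063,"rz":0},{"jaw":0,"dx":0.7,"dy":0.0,"dz":-0.5,"rx":-0.001,"ry":-0.063,"rz":0},{"jaw":0,"dx":0.6,"dy":0.0,"dz":-0.6,"rx":-0.001,"ry":-0.063,"rz":0}]
[np.float64(0.013), np.float64(-0.064), np.float64(0.018)]
```

View pics/s15.png

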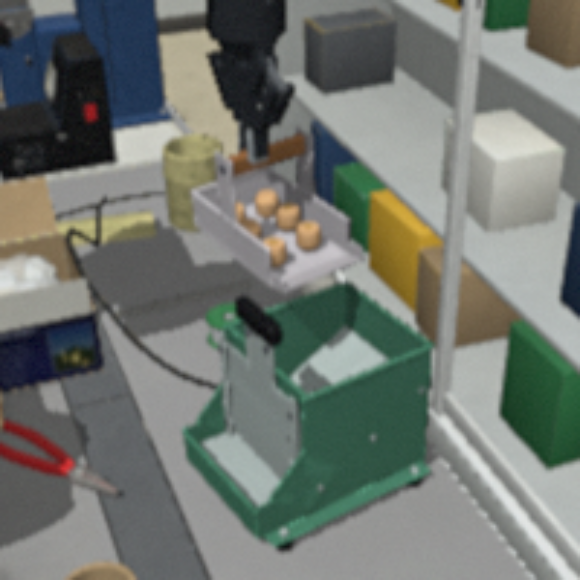

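View pics/t15.png

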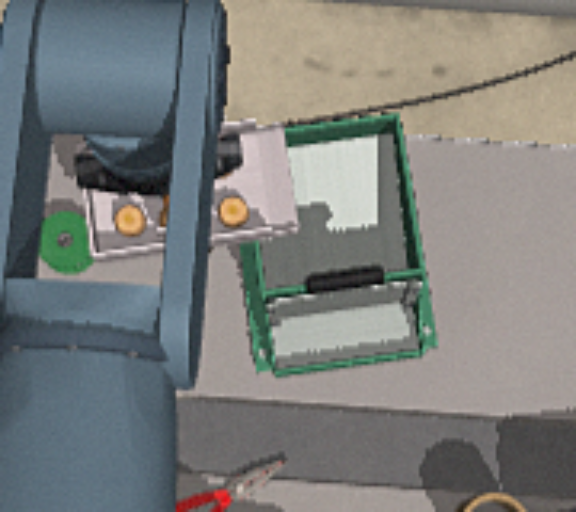

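Run:
```python
from plan import *
s,p,r=st()
for y in (-.05,0,.05):
    w=p+r.apply(LT+[0,y,0]); u=proj(w,"top")[0]; print(w,u,(u-[150,130])*3.2)
for x,y in ((.1,.072),(-.046,.072)):
    w=[*h2w(x,y),.165];print((proj(w,"top")[0]-[150,130])*3.2)
```

```text
[0.57676879 0.03646978 0.22389485] [239.29152988 172.23937219] [285.73289561 135.16599101]
[0.52785898 0.02608805 0.22367183] [241.71378527 189.19089355] [293.48411286 189.41085935]
[0.47894917 0.01570631 0.22344881] [244.17486519 206.4173974 ] [301.3595686  244.53567167]
[243.63888833 136.42955788]
[264.51665157 289.55241677]
```

Run:
```python
from plan import *
s,p,r=st()
a=[]
P,O=p,r
for k in range(1,11):
    q,o=pour((.019,.03),.222-.002*k,.06*k)
    f=min(1,k/5); tgt,_=pour((.028-.009*f,.03),.222-.002*k,.06*k)
    a+=rows(P,O,tgt,o,1); P,O=tgt,o
show(a,0)
```

```text
[{"jaw":0,"dx":1.1,"dy":0.3,"dz":-0.2,"rx":-0.004,"ry":-0.061,"rz":0},{"jaw":0,"dx":0.6,"dy":0.2,"dz":-0.4,"rx":0,"ry":-0.06,"rz":0},{"jaw":0,"dx":0.7,"dy":0.2,"dz":-0.4,"rx":0,"ry":-0.06,"rz":0},{"jaw":0,"dx":0.7,"dy":0.2,"dz":-0.4,"rx":0,"ry":-0.06,"rz":0},{"jaw":0,"dx":0.7,"dy":0.2,"dz":-0.4,"rx":0,"ry":-0.06,"rz":0},{"jaw":0,"dx":0.7,"dy":0,"dz":-0.4,"rx":0,"ry":-0.06,"rz":0},{"jaw":0,"dx":0.7,"dy":0,"dz":-0.4,"rx":0,"ry":-0.06,"rz":0},{"jaw":0,"dx":0.7,"dy":0,"dz":-0.4,"rx":0,"ry":-0.06,"rz":0},{"jaw":0,"dx":0.7,"dy":0,"dz":-0.4,"rx":0,"ry":-0.06,"rz":0},{"jaw":0,"dx":0.7,"dy":0,"dz":-0.4,"rx":0,"ry":-0.06,"rz":0}]
```

Emit:
apply_moves:
  increments:
    - {"jaw":0,"dx":1.1,"dy":0.3,"dz":-0.2,"rx":-0.004,"ry":-0.061,"rz":0}
    - {"jaw":0,"dx":0.6,"dy":0.2,"dz":-0.4,"rx":0,"ry":-0.06,"rz":0}
    - {"jaw":0,"dx":0.7,"dy":0.2,"dz":-0.4,"rx":0,"ry":-0.06,"rz":0}
    - {"jaw":0,"dx":0.7,"dy":0.2,"dz":-0.4,"rx":0,"ry":-0.06,"rz":0}
    - {"jaw":0,"dx":0.7,"dy":0.2,"dz":-0.4,"rx":0,"ry":-0.06,"rz":0}

```text
clock: 12.68
tool_pos: [0.5034, 0.0849, 0.3412]
eef_rot: [0.771, -0.618, -0.119, -0.098]
wrist_force: [0.2, 0.1, -3.7]
grip_width: 0.0099
```

Run:
```python
from plan import *
s,p,r=st()
print(s["clock"],p,"lip",p+r.apply(LT),h2w(.019,.03),"tilt",np.arccos(-r.as_matrix()[2,2]),s["joint_pos"],s["grip_width"])
a=[]
P,O=p,r;t0=np.arccos(-r.as_matrix()[2,2]);z0=(p+r.apply(LT))[2]
for k in range(1,11):
    tgt,o=pour((.019,.03),max(z0-.003*k,.195),t0+.07*k)
    a+=rows(P,O,tgt,o,1); P,O=tgt,o
show(a,0)
```

```text
12.6833 [0.50340671 0.08487336 0.34120194] lip [0.51832886 0.02013534 0.21395683] [0.51856209 0.01988932] tilt 0.3091971607102796 [-0.23625706  0.00466408  1.64291715  0.2792984   1.62712377  1.11288575] 0.009937370913909355
[{"jaw":0,"dx":0.8,"dy":-0.1,"dz":-0.4,"rx":-0.001,"ry":-0.07,"rz":0.01},{"jaw":0,"dx":0.8,"dy":0,"dz":-0.4,"rx":0,"ry":-0.07,"rz":0},{"jaw":0,"dx":0.9,"dy":0,"dz":-0.4,"rx":0,"ry":-0.07,"rz":0},{"jaw":0,"dx":0.9,"dy":0,"dz":-0.4,"rx":0,"ry":-0.07,"rz":0},{"jaw":0,"dx":0.9,"dy":0,"dz":-0.4,"rx":0,"ry":-0.07,"rz":0},{"jaw":0,"dx":0.9,"dy":0,"dz":-0.5,"rx":0,"ry":-0.07,"rz":0},{"jaw":0,"dx":0.8,"dy":0,"dz":-0.6,"rx":0,"ry":-0.07,"rz":0},{"jaw":0,"dx":0.7,"dy":0,"dz":-0.7,"rx":0,"ry":-0.07,"rz":0},{"jaw":0,"dx":0.7,"dy":0,"dz":-0.7,"rx":0,"ry":-0.07,"rz":0},{"jaw":0,"dx":0.7,"dy":0,"dz":-0.7,"rx":0,"ry":-0.07,"rz":0}]
```

Tracking is excellent; continue tilting.

Emit:
apply_moves:
  increments:
    - {"jaw":0,"dx":0.8,"dy":0,"dz":-0.4,"rx":0,"ry":-0.07,"rz":0.005}
    - {"jaw":0,"dx":0.8,"dy":0,"dz":-0.4,"rx":0,"ry":-0.07,"rz":0}
    - {"jaw":0,"dx":0.9,"dy":0,"dz":-0.4,"rx":0,"ry":-0.07,"rz":0}
    - {"jaw":0,"dx":0.9,"dy":0,"dz":-0.4,"rx":0,"ry":-0.07,"rz":0}
    - {"jaw":0,"dx":0.9,"dy":0,"dz":-0.4,"rx":0,"ry":-0.07,"rz":0}
    - {"jaw":0,"dx":0.9,"dy":0,"dz":-0.5,"rx":0,"ry":-0.07,"rz":0}
    - {"jaw":0,"dx":0.8,"dy":0,"dz":-0.6,"rx":0,"ry":-0.07,"rz":0}

```text
clock: 13.27
tool_pos: [0.5213, 0.0086, 0.3469]
eef_rot: [0.718, -0.575, -0.298, -0.254]
wrist_force: [0.3, 0.3, -2.1]
grip_width: 0.0099
```

Run:
```python
from plan import *
from rig import optics
s,p,r=st()
print(s["clock"],p,"lip",p+r.apply(LT),h2w(.019,.03),"tilt",np.arccos(-r.as_matrix()[2,2]),s["joint_pos"],s["grip_width"],s["wrist_force"])
a=[]
P,O=p,r;t0=np.arccos(-r.as_matrix()[2,2]);z0=(p+r.apply(LT))[2]
for k in range(1,8):
    tgt,o=pour((.019,.03),max(z0-.003*k,.195),t0+.07*k)
    a+=rows(P,O,tgt,o,1); P,O=tgt,o
show(a,0)
a=optics.read_camera("side")["img"];cv2.imwrite("pics/s16.png",cv2.resize(a[60:260,150:350],None,fx=2.9,fy=2.9))
```

```text
13.2667 [0.52126856 0.00856897 0.34693427] lip [0.52394887 0.01127748 0.20344044] [0.51856209 0.01988932] tilt 0.805115862647541 [-0.54630829  0.22686412  1.54308565  0.60388745  1.9144533   0.85135199] 0.009866664135055984 [ 0.30294276  0.26146116 -2.145051  ]
[{"jaw":0,"dx":0.3,"dy":0.0,"dz":0.2,"rx":-0.014,"ry":-0.07,"rz":0.017},{"jaw":0,"dx":1.0,"dy":0,"dz":-0.5,"rx":0,"ry":-0.07,"rz":0},{"jaw":0,"dx":0.9,"dy":0,"dz":-0.6,"rx":0,"ry":-0.07,"rz":0},{"jaw":0,"dx":0.7,"dy":0,"dz":-0.7,"rx":0,"ry":-0.07,"rz":0},{"jaw":0,"dx":0.7,"dy":0,"dz":-0.7,"rx":0,"ry":-0.07,"rz":0},{"jaw":0,"dx":0.7,"dy":0,"dz":-0.7,"rx":0,"ry":-0.07,"rz":0},{"jaw":0,"dx":0.7,"dy":0,"dz":-0.7,"rx":0,"ry":-0.07,"rz":0}]
```

View pics/s16.png

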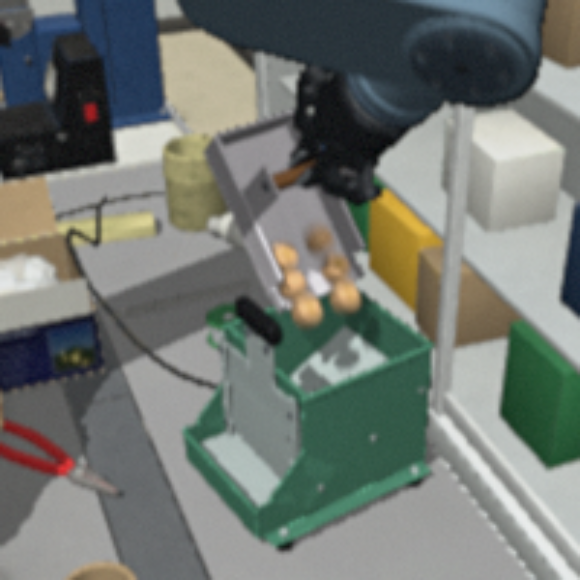

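Emit:
apply_moves:
  increments:
    - {"jaw":0,"dx":0.4,"dy":0,"dz":-0.1,"rx":-0.008,"ry":-0.07,"rz":0.01}
    - {"jaw":0,"dx":0.7,"dy":0,"dz":-0.5,"rx":-0.006,"ry":-0.07,"rz":0.007}
    - {"jaw":0,"dx":0.7,"dy":0,"dz":-0.6,"rx":0,"ry":-0.07,"rz":0}
    - {"jaw":0,"dx":0.7,"dy":0,"dz":-0.7,"rx":0,"ry":-0.07,"rz":0}
    - {"jaw":0,"dx":0.7,"dy":0,"dz":-0.7,"rx":0,"ry":-0.07,"rz":0}
    - {"jaw":0,"dx":0,"dy":0,"dz":0,"rx":0,"ry":0,"rz":0}
    - {"jaw":0,"dx":0,"dy":0,"dz":0,"rx":0,"ry":0,"rz":0}

```text
clock: 13.9
tool_pos: [0.5331, -0.0431, 0.3357]
eef_rot: [0.649, -0.529, -0.422, -0.348]
wrist_force: [-0.3, 0.8, -2.2]
grip_width: 0.0101
```

Run:
```python
from plan import *
from rig import optics
s,p,r=st()
print(s["clock"],p,"lip",p+r.apply(LT),h2w(.019,.03),"tilt",np.arccos(-r.as_matrix()[2,2]),s["joint_pos"],s["grip_width"],s["wrist_force"])
a=optics.read_camera("side")["img"];cv2.imwrite("pics/s17.png",cv2.resize(a[60:260,150:350],None,fx=2.9,fy=2.9))
```

```text
13.9 [ 0.5330915  -0.04311719  0.33568437] lip [0.52362294 0.00741362 0.20166205] [0.51856209 0.01988932] tilt 1.156577494043561 [-0.66730713  0.46355022  1.44021933  0.77410246  2.12521627  0.80040714] 0.010149242253581915 [-0.34796292  0.81668736 -2.23739325]
```

View pics/s17.png

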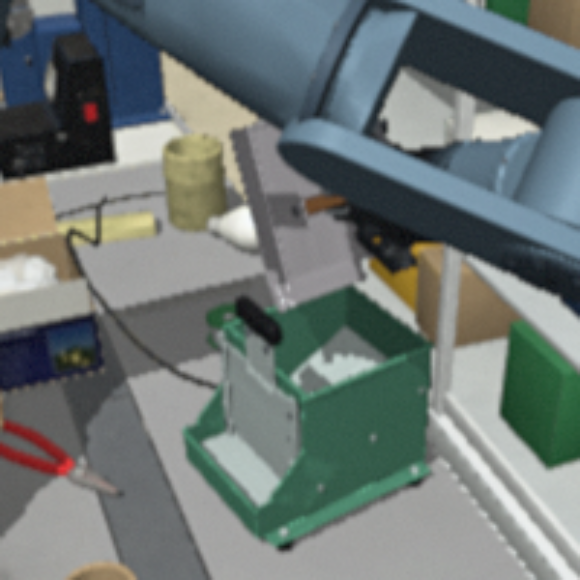

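Run:
```python
from plan import *
s,p,r=st();np.set_printoptions(suppress=True,precision=3)
a=rows(p,r,[.525,-.02,.41],r,3)
o=Rdown(-1.3,.1)
b=rows([.525,-.02,.41],r,[.51,-.10,.42],o,12)
show(a+b,0)
j=s["joint_pos"]
for k in range(13):
    O=r*R.from_rotvec((r.inv()*o).as_rotvec()*k/12);q=np.array([.525,-.02,.41])+np.array([-.015,-.08,.01])*k/12
    j,e=ik(q,O,j);print(j,e)
```

```text
[{"jaw":0,"dx":-2.6,"dy":0.1,"dz":-0.3,"rx":0,"ry":0,"rz":0},{"jaw":0,"dx":-2.6,"dy":0.1,"dz":-0.3,"rx":0,"ry":0,"rz":0},{"jaw":0,"dx":-2.6,"dy":0.1,"dz":-0.3,"rx":0,"ry":0,"rz":0},{"jaw":0,"dx":0.2,"dy":0.2,"dz":-0.6,"rx":-0.004,"ry":0.088,"rz":-0.005},{"jaw":0,"dx":0.2,"dy":0.3,"dz":-0.6,"rx":-0.004,"ry":0.088,"rz":-0.005},{"jaw":0,"dx":0.3,"dy":0.3,"dz":-0.6,"rx":-0.004,"ry":0.088,"rz":-0.005},{"jaw":0,"dx":0.3,"dy":0.3,"dz":-0.5,"rx":-0.004,"ry":0.088,"rz":-0.005},{"jaw":0,"dx":0.4,"dy":0.3,"dz":-0.5,"rx":-0.004,"ry":0.088,"rz":-0.005},{"jaw":0,"dx":0.4,"dy":0.3,"dz":-0.5,"rx":-0.004,"ry":0.088,"rz":-0.005},{"jaw":0,"dx":0.5,"dy":0.3,"dz":-0.4,"rx":-0.004,"ry":0.088,"rz":-0.005},{"jaw":0,"dx":0.5,"dy":0.3,"dz":-0.4,"rx":-0.004,"ry":0.088,"rz":-0.005},{"jaw":0,"dx":0.5,"dy":0.3,"dz":-0.3,"rx":-0.004,"ry":0.088,"rz":-0.005},{"jaw":0,"dx":0.5,"dy":0.3,"dz":-0.3,"rx":-0.004,"ry":0.088,"rz":-0.005},{"jaw":0,"dx":0.6,"dy":0.3,"dz":-0.2,"rx":-0.004,"ry":0.088,"rz":-0.005},{"jaw":0,"dx":0.6,"dy":0.3,"dz":-0.2,"rx":-0.004,"ry":0.088,"rz":-0.005}]
[-0.647  0.354  1.433  0.845  2.192  0.919] 4.3298697960381105e-15
[-0.643  0.324  1.421  0.781  2.166  0.904] 5.421673526795345e-12
[-0.637  0.295  1.411  0.717  2.139  0.889] 1.0810165262942206e-11
[-0.629  0.265  1.404  0.653  2.11   0.876] 1.9306327370127718e-11
[-0.619  0.235  1.399  0.59   2.079  0.863] 3.192146547092988e-11
[-0.607  0.205  1.398  0.526  2.045  0.852] 5.615496956323794e-11
[-0.592  0.175  1.399  0.463  2.008  0.843] 9.40768019042082e-11
[-0.576  0.145  1.403  0.4    1.969  0.836] 1.5134613007283804e-10
[-0.558  0.115  1.41   0.336  1.927  0.831] 2.45537257193007e-10
[-0.538  0.086  1.421  0.272  1.883  0.829] 3.8300163041071755e-10
[-0.516  0.057  1.434  0.207  1.837  0.83 ] 5.798135305212782e-10
[-0.492  0.028  1.45   0.142  1.789  0.835] 8.521879868439441e-10
[-0.466  0.     1.47   0.075  1.739  0.844] 1.2408037930455862e-09
```

Emit:
apply_moves:
  increments:
    - {"jaw":0,"dx":-1.5,"dy":0.1,"dz":-0.2,"rx":0,"ry":0,"rz":0}
    - {"jaw":0,"dx":-2.6,"dy":0.1,"dz":-0.3,"rx":0,"ry":0,"rz":0}
    - {"jaw":0,"dx":-2.6,"dy":0.1,"dz":-0.3,"rx":0,"ry":0,"rz":0}
    - {"jaw":0,"dx":-1.0,"dy":0.2,"dz":-0.6,"rx":-0.004,"ry":0.088,"rz":-0.005}
    - {"jaw":0,"dx":0.2,"dy":0.3,"dz":-0.6,"rx":-0.004,"ry":0.088,"rz":-0.005}
    - {"jaw":0,"dx":0.3,"dy":0.3,"dz":-0.6,"rx":-0.004,"ry":0.088,"rz":-0.005}
    - {"jaw":0,"dx":0.3,"dy":0.3,"dz":-0.5,"rx":-0.004,"ry":0.088,"rz":-0.005}
    - {"jaw":0,"dx":0.4,"dy":0.3,"dz":-0.5,"rx":-0.004,"ry":0.088,"rz":-0.005}
    - {"jaw":0,"dx":0.4,"dy":0.3,"dz":-0.5,"rx":-0.004,"ry":0.088,"rz":-0.005}
    - {"jaw":0,"dx":0.5,"dy":0.3,"dz":-0.4,"rx":-0.004,"ry":0.088,"rz":-0.005}

```text
clock: 14.78
tool_pos: [0.5104, -0.0582, 0.4407]
eef_rot: [0.77, -0.591, -0.182, -0.159]
wrist_force: [0.2, -0.3, -1.9]
grip_width: 0.0098
```

Run:
```python
from plan import *
s,p,r=st();np.set_printoptions(suppress=True,precision=3)
print(s["clock"],p,"tilt",np.arccos(-r.as_matrix()[2,2]),s["grip_width"],s["wrist_force"],s["joint_pos"])
o=Rdown(-.9,0)
show(rows(p,r,[.50,-.17,.40],o,10),0)
```

```text
14.7833 [ 0.51  -0.058  0.441] tilt 0.4876232287757585 0.009802419207531755 [ 0.221 -0.267 -1.947] [-0.556  0.093  1.398  0.38   1.972  0.846]
[{"jaw":0,"dx":1.1,"dy":0.4,"dz":-0.1,"rx":-0.013,"ry":0.047,"rz":-0.04},{"jaw":0,"dx":1.1,"dy":0.4,"dz":-0.1,"rx":-0.013,"ry":0.047,"rz":-0.04},{"jaw":0,"dx":1.1,"dy":0.5,"dz":-0.0,"rx":-0.013,"ry":0.047,"rz":-0.04},{"jaw":0,"dx":1.1,"dy":0.5,"dz":0.0,"rx":-0.013,"ry":0.047,"rz":-0.04},{"jaw":0,"dx":1.1,"dy":0.6,"dz":0.1,"rx":-0.013,"ry":0.047,"rz":-0.04},{"jaw":0,"dx":1.0,"dy":0.6,"dz":0.1,"rx":-0.013,"ry":0.047,"rz":-0.04},{"jaw":0,"dx":1.0,"dy":0.7,"dz":0.2,"rx":-0.013,"ry":0.047,"rz":-0.04},{"jaw":0,"dx":0.9,"dy":0.7,"dz":0.2,"rx":-0.013,"ry":0.047,"rz":-0.04},{"jaw":0,"dx":0.9,"dy":0.7,"dz":0.3,"rx":-0.013,"ry":0.047,"rz":-0.04},{"jaw":0,"dx":0.9,"dy":0.8,"dz":0.4,"rx":-0.013,"ry":0.047,"rz":-0.04}]
```

Emit:
apply_moves:
  increments:
    - {"jaw":0,"dx":1.1,"dy":0.4,"dz":-0.1,"rx":-0.013,"ry":0.047,"rz":-0.04}
    - {"jaw":0,"dx":1.1,"dy":0.4,"dz":-0.1,"rx":-0.013,"ry":0.047,"rz":-0.04}
    - {"jaw":0,"dx":1.1,"dy":0.5,"dz":0,"rx":-0.013,"ry":0.047,"rz":-0.04}
    - {"jaw":0,"dx":1.1,"dy":0.5,"dz":0,"rx":-0.013,"ry":0.047,"rz":-0.04}
    - {"jaw":0,"dx":1.1,"dy":0.6,"dz":0.1,"rx":-0.013,"ry":0.047,"rz":-0.04}
    - {"jaw":0,"dx":1.0,"dy":0.6,"dz":0.1,"rx":-0.013,"ry":0.047,"rz":-0.04}
    - {"jaw":0,"dx":1.0,"dy":0.7,"dz":0.2,"rx":-0.013,"ry":0.047,"rz":-0.04}
    - {"jaw":0,"dx":0.9,"dy":0.7,"dz":0.2,"rx":-0.013,"ry":0.047,"rz":-0.04}
    - {"jaw":0,"dx":0.9,"dy":0.7,"dz":0.3,"rx":-0.013,"ry":0.047,"rz":-0.04}
    - {"jaw":0,"dx":0.9,"dy":0.8,"dz":0.4,"rx":-0.013,"ry":0.047,"rz":-0.04}

```text
clock: 15.62
tool_pos: [0.4974, -0.1585, 0.4362]
eef_rot: [0.907, -0.419, 0.036, 0.008]
wrist_force: [0.5, 0.3, -2.6]
grip_width: 0.0102
```

Run:
```python
from plan import *
from rig import optics
s,p,r=st();np.set_printoptions(suppress=True,precision=3)
print(s["clock"],p,"tilt",np.arccos(-r.as_matrix()[2,2]),s["grip_width"],s["wrist_force"],s["joint_pos"])
a=optics.read_camera("top")["img"];cv2.imwrite("pics/t18.png",cv2.resize(a[130:290,150:330],None,fx=3.2,fy=3.2))
show(rows(p,r,[.487,-.375,.30],Rdown(.163),14),0)
```

```text
15.6167 [ 0.497 -0.159  0.436] tilt 0.07352405018035123 0.01023223046759537 [ 0.468  0.34  -2.58 ] [-0.531 -0.078  1.513 -0.009  1.634  0.335]
[{"jaw":0,"dx":1.1,"dy":1.1,"dz":1.0,"rx":0.002,"ry":-0.005,"rz":-0.073},{"jaw":0,"dx":1.0,"dy":1.1,"dz":1.0,"rx":0.002,"ry":-0.005,"rz":-0.073},{"jaw":0,"dx":0.9,"dy":1.2,"dz":1.0,"rx":0.002,"ry":-0.005,"rz":-0.073},{"jaw":0,"dx":0.8,"dy":1.3,"dz":1.0,"rx":0.002,"ry":-0.005,"rz":-0.073},{"jaw":0,"dx":0.7,"dy":1.3,"dz":1.0,"rx":0.002,"ry":-0.005,"rz":-0.073},{"jaw":0,"dx":0.6,"dy":1.4,"dz":1.0,"rx":0.002,"ry":-0.005,"rz":-0.073},{"jaw":0,"dx":0.5,"dy":1.4,"dz":1.0,"rx":0.002,"ry":-0.005,"rz":-0.073},{"jaw":0,"dx":0.4,"dy":1.5,"dz":1.0,"rx":0.002,"ry":-0.005,"rz":-0.073},{"jaw":0,"dx":0.3,"dy":1.5,"dz":1.0,"rx":0.002,"ry":-0.005,"rz":-0.073},{"jaw":0,"dx":0.2,"dy":1.5,"dz":1.0,"rx":0.002,"ry":-0.005,"rz":-0.073},{"jaw":0,"dx":0.1,"dy":1.5,"dz":1.0,"rx":0.002,"ry":-0.005,"rz":-0.073},{"jaw":0,"dx":0,"dy":1.6,"dz":1.0,"rx":0.002,"ry":-0.005,"rz":-0.073},{"jaw":0,"dx":-0.1,"dy":1.5,"dz":1.0,"rx":0.002,"ry":-0.005,"rz":-0.073},{"jaw":0,"dx":-0.2,"dy":1.5,"dz":1.0,"rx":0.002,"ry":-0.005,"rz":-0.073}]
```

View pics/t18.png

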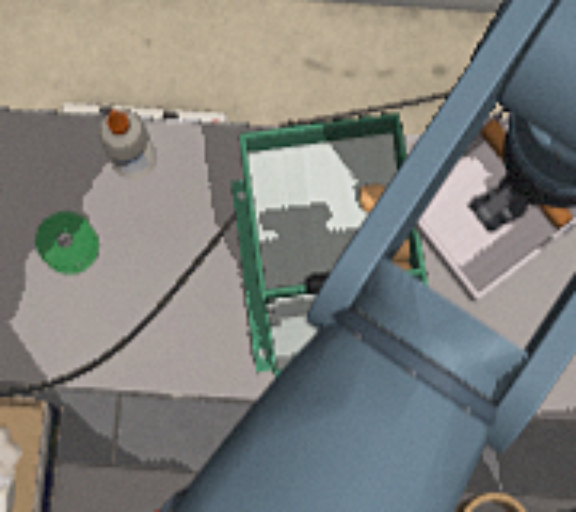

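Emit:
apply_moves:
  increments:
    - {"jaw":0,"dx":1.1,"dy":1.1,"dz":1.0,"rx":0.002,"ry":-0.005,"rz":-0.073}
    - {"jaw":0,"dx":1.0,"dy":1.1,"dz":1.0,"rx":0.002,"ry":-0.005,"rz":-0.073}
    - {"jaw":0,"dx":0.9,"dy":1.2,"dz":1.0,"rx":0.002,"ry":-0.005,"rz":-0.073}
    - {"jaw":0,"dx":0.8,"dy":1.3,"dz":1.0,"rx":0.002,"ry":-0.005,"rz":-0.073}
    - {"jaw":0,"dx":0.7,"dy":1.3,"dz":1.0,"rx":0.002,"ry":-0.005,"rz":-0.073}
    - {"jaw":0,"dx":0.6,"dy":1.4,"dz":1.0,"rx":0.002,"ry":-0.005,"rz":-0.073}
    - {"jaw":0,"dx":0.5,"dy":1.4,"dz":1.0,"rx":0.002,"ry":-0.005,"rz":-0.073}
    - {"jaw":0,"dx":0.4,"dy":1.5,"dz":1.0,"rx":0.002,"ry":-0.005,"rz":-0.073}
    - {"jaw":0,"dx":0.3,"dy":1.5,"dz":1.0,"rx":0.002,"ry":-0.005,"rz":-0.073}
    - {"jaw":0,"dx":0.2,"dy":1.5,"dz":1.0,"rx":0.002,"ry":-0.005,"rz":-0.073}

```text
clock: 16.5
tool_pos: [0.4933, -0.2994, 0.3634]
eef_rot: [0.998, -0.049, 0.03, 0.003]
wrist_force: [-0.3, 0.5, -2.2]
grip_width: 0.0102
```

Run:
```python
from plan import *
s,p,r=st();np.set_printoptions(suppress=True,precision=3)
print(s["clock"],p,"tilt",np.arccos(-r.as_matrix()[2,2]))
show(rows(p,r,[.487,-.375,.18],Rdown(.163),8),0)
```

```text
16.5 [ 0.493 -0.299  0.363] tilt 0.05935065858515474
[{"jaw":0,"dx":-0.1,"dy":0.9,"dz":2.3,"rx":0.001,"ry":-0.007,"rz":-0.033},{"jaw":0,"dx":-0.1,"dy":0.9,"dz":2.3,"rx":0.001,"ry":-0.007,"rz":-0.033},{"jaw":0,"dx":-0.1,"dy":0.9,"dz":2.3,"rx":0.001,"ry":-0.007,"rz":-0.033},{"jaw":0,"dx":-0.2,"dy":0.9,"dz":2.3,"rx":0.001,"ry":-0.007,"rz":-0.033},{"jaw":0,"dx":-0.2,"dy":0.9,"dz":2.3,"rx":0.001,"ry":-0.007,"rz":-0.033},{"jaw":0,"dx":-0.2,"dy":0.9,"dz":2.3,"rx":0.001,"ry":-0.007,"rz":-0.033},{"jaw":0,"dx":-0.2,"dy":0.9,"dz":2.3,"rx":0.001,"ry":-0.007,"rz":-0.033},{"jaw":0,"dx":-0.2,"dy":0.9,"dz":2.3,"rx":0.001,"ry":-0.007,"rz":-0.033}]
```

Emit:
apply_moves:
  increments:
    - {"jaw":0,"dx":-0.1,"dy":0.9,"dz":2.3,"rx":0.001,"ry":-0.007,"rz":-0.033}
    - {"jaw":0,"dx":-0.1,"dy":0.9,"dz":2.3,"rx":0.001,"ry":-0.007,"rz":-0.033}
    - {"jaw":0,"dx":-0.1,"dy":0.9,"dz":2.3,"rx":0.001,"ry":-0.007,"rz":-0.033}
    - {"jaw":0,"dx":-0.2,"dy":0.9,"dz":2.3,"rx":0.001,"ry":-0.007,"rz":-0.033}
    - {"jaw":0,"dx":-0.2,"dy":0.9,"dz":2.3,"rx":0.001,"ry":-0.007,"rz":-0.033}
    - {"jaw":0,"dx":-0.2,"dy":0.9,"dz":2.3,"rx":0.001,"ry":-0.007,"rz":-0.033}
    - {"jaw":0,"dx":-0.2,"dy":0.9,"dz":2.0,"rx":0.001,"ry":-0.007,"rz":-0.033}
    - {"jaw":0,"dx":-0.2,"dy":0.9,"dz":1.5,"rx":0.001,"ry":-0.007,"rz":-0.033}

```text
clock: 17.17
tool_pos: [0.4955, -0.3687, 0.2047]
eef_rot: [0.996, 0.087, 0.012, 0.005]
wrist_force: [0.1, 0.1, -2.0]
grip_width: 0.0103
```

Run:
```python
from plan import *
from rig import optics
np.set_printoptions(suppress=True,precision=3)
a=optics.read_camera("side")["img"];cv2.imwrite("pics/s19.png",cv2.resize(a[170:370,220:420],None,fx=2.9,fy=2.9))
a=optics.read_camera("top")["img"];cv2.imwrite("pics/t19.png",cv2.resize(a[150:260,190:430],None,fx=3.3,fy=3.3))
s,p,r=st()
print(s["clock"],p,"tilt",np.arccos(-r.as_matrix()[2,2]),s["grip_width"],s["wrist_force"])
show(rows(p,r,[.487,-.375,.14],Rdown(.163),4),0)
```

```text
17.2667 [ 0.495 -0.369  0.203] tilt 0.023136160011554743 0.009512569078184202 [ 0.001  0.919 -2.155]
[{"jaw":0,"dx":-0.2,"dy":0.1,"dz":1.6,"rx":0.002,"ry":-0.005,"rz":0.002},{"jaw":0,"dx":-0.2,"dy":0.1,"dz":1.6,"rx":0.002,"ry":-0.005,"rz":0.002},{"jaw":0,"dx":-0.2,"dy":0.1,"dz":1.6,"rx":0.002,"ry":-0.005,"rz":0.002},{"jaw":0,"dx":-0.2,"dy":0.1,"dz":1.6,"rx":0.002,"ry":-0.005,"rz":0.002}]
```

View pics/s19.png

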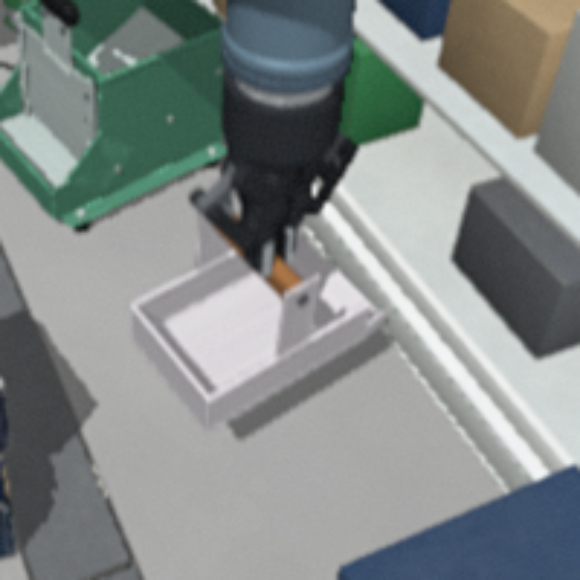

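View pics/t19.png

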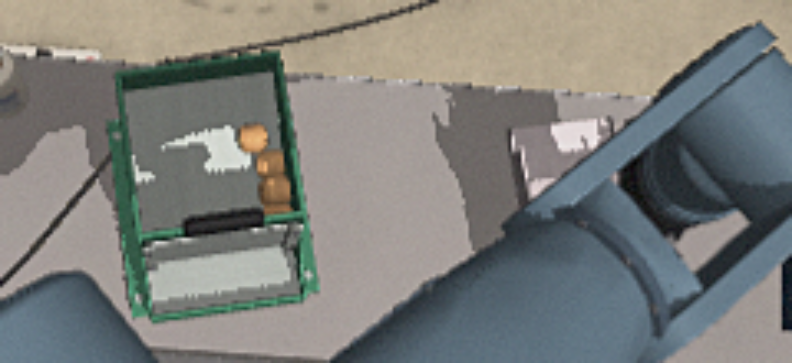

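Emit:
apply_moves:
  increments:
    - {"jaw":0,"dx":-0.2,"dy":0.1,"dz":1.8,"rx":0.002,"ry":-0.005,"rz":0.002}
    - {"jaw":0,"dx":-0.2,"dy":0.1,"dz":1.8,"rx":0.002,"ry":-0.005,"rz":0.002}
    - {"jaw":0,"dx":-0.2,"dy":0.1,"dz":1.8,"rx":0.002,"ry":-0.005,"rz":0.002}
    - {"jaw":0,"dx":-0.2,"dy":0.1,"dz":1.6,"rx":0.002,"ry":-0.004,"rz":0.002}
    - {"jaw":0,"dx":0,"dy":0,"dz":0.8,"rx":0,"ry":0,"rz":0}

```text
clock: 17.68
tool_pos: [0.4953, -0.3736, 0.1377]
eef_rot: [0.997, 0.077, 0.008, 0.006]
wrist_force: [-1.2, 0.5, -1.3]
grip_width: 0.0099
```

Run:
```python
from plan import *
from rig import optics
np.set_printoptions(suppress=True,precision=4)
a=optics.read_camera("side")["img"];cv2.imwrite("pics/s20.png",cv2.resize(a[230:360,240:370],None,fx=4.5,fy=4.5))
s,p,r=st()
print(s["clock"],p,"tilt",r.as_matrix()[:,2],s["grip_width"],s["wrist_force"])
```

```text
17.7333 [ 0.4951 -0.3731  0.1367] tilt [ 0.017  -0.0086 -0.9998] 0.009705037428506341 [-0.5493  0.0304 -2.7372]
```

View pics/s20.png

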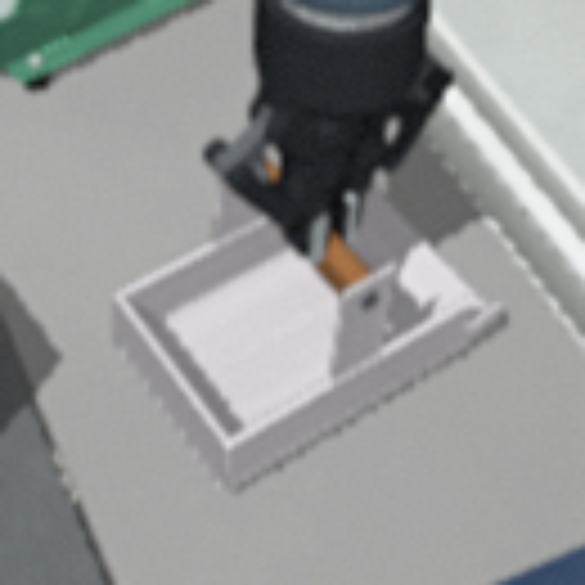

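Emit:
apply_moves:
  increments:
    - {"jaw":0,"dx":0,"dy":0,"dz":0.9,"rx":0,"ry":-0.005,"rz":0}
    - {"jaw":0,"dx":0,"dy":0,"dz":0.8,"rx":0,"ry":-0.005,"rz":0}

```text
clock: 17.9
tool_pos: [0.4971, -0.3738, 0.1224]
eef_rot: [0.997, 0.077, 0.005, 0.007]
wrist_force: [-0.3, 0.3, -2.2]
grip_width: 0.0102
```

Emit:
apply_moves:
  increments:
    - {"jaw":0,"dx":0,"dy":0,"dz":0.4,"rx":0,"ry":0,"rz":0}
    - {"jaw":0,"dx":0,"dy":0,"dz":0.4,"rx":0,"ry":0,"rz":0}

```text
clock: 18.07
tool_pos: [0.4975, -0.3745, 0.1204]
eef_rot: [0.997, 0.078, 0.004, 0.008]
wrist_force: [-17.2, 10.9, 39.9]
grip_width: 0.0102
```

Emit:
apply_moves:
  increments:
    - {"jaw":0,"dx":0,"dy":0,"dz":0.3,"rx":0,"ry":0,"rz":0}

```text
clock: 18.15
tool_pos: [0.4982, -0.3753, 0.1204]
eef_rot: [0.997, 0.078, 0.004, 0.009]
wrist_force: [-4.9, 4.0, 9.0]
grip_width: 0.0099
```

Emit:
apply_moves:
  force: 20
  increments:
    - {"jaw":0,"dx":0,"dy":0,"dz":0,"rx":0,"ry":0,"rz":0}
    - {"jaw":60,"dx":0,"dy":0,"dz":0,"rx":0,"ry":0,"rz":0}
    - {"jaw":60,"dx":0,"dy":0,"dz":0,"rx":0,"ry":0,"rz":0}
    - {"jaw":60,"dx":0,"dy":0,"dz":0,"rx":0,"ry":0,"rz":0}
    - {"jaw":60,"dx":0,"dy":0,"dz":0,"rx":0,"ry":0,"rz":0}

```text
clock: 18.57
tool_pos: [0.5003, -0.3767, 0.1235]
eef_rot: [0.997, 0.077, 0.006, 0.011]
wrist_force: [0.1, -0.5, 1.2]
grip_width: 0.0514
```

Run:
```python
from plan import *
from rig import optics
np.set_printoptions(suppress=True,precision=4)
a=optics.read_camera("side")["img"];cv2.imwrite("pics/s21.png",cv2.resize(a[230:360,240:370],None,fx=4.5,fy=4.5))
s,p,r=st()
print(s["clock"],p,"tilt",r.as_matrix()[:,2],s["grip_width"],s["wrist_force"])
```

```text
18.6167 [ 0.5003 -0.3766  0.1235] tilt [ 0.0142 -0.0215 -0.9997] 0.05131709026615508 [ 0.7368 -1.0816  0.4061]
```

View pics/s21.png

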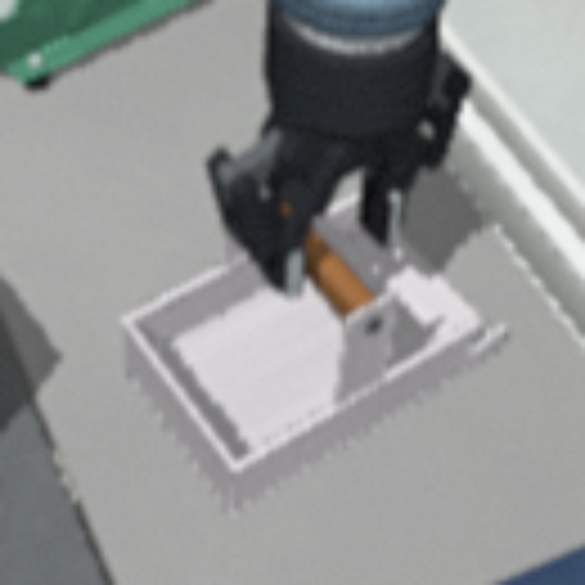

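Tote stands on the desk, released. Withdraw upward and toward the robot so both cameras can see.

Emit:
apply_moves:
  increments:
    - {"jaw":60,"dx":0,"dy":0,"dz":-1.5,"rx":0,"ry":0,"rz":0}
    - {"jaw":60,"dx":0,"dy":0,"dz":-3,"rx":0,"ry":0,"rz":0}
    - {"jaw":60,"dx":0,"dy":0,"dz":-3,"rx":0,"ry":0,"rz":0}
    - {"jaw":60,"dx":0,"dy":0,"dz":-3,"rx":0,"ry":0,"rz":0}
    - {"jaw":60,"dx":0,"dy":0,"dz":-3,"rx":0,"ry":0,"rz":0}
    - {"jaw":60,"dx":-1,"dy":2,"dz":-3,"rx":0,"ry":0,"rz":0}
    - {"jaw":60,"dx":-2,"dy":3,"dz":-3,"rx":0,"ry":0,"rz":0}
    - {"jaw":60,"dx":-2,"dy":3,"dz":-3,"rx":0,"ry":0,"rz":0}
    - {"jaw":60,"dx":-2,"dy":3,"dz":-2,"rx":0,"ry":0,"rz":0}
    - {"jaw":60,"dx":-2,"dy":3,"dz":0,"rx":0,"ry":0,"rz":0}

```text
clock: 19.45
tool_pos: [0.4335, -0.5141, 0.3699]
eef_rot: [0.996, 0.083, 0.003, 0.007]
wrist_force: [0.5, -1.2, 1.6]
grip_width: 0.0509
```

Run:
```python
from plan import *
from rig import optics,nets
np.set_printoptions(suppress=True,precision=4)
a=optics.read_camera("side")["img"];cv2.imwrite("pics/s22.png",cv2.resize(a[130:370,190:400],None,fx=2.4,fy=2.4));cv2.imwrite("pics/s22f.png",a)
cv2.imwrite("pics/s22h.png",cv2.resize(a[140:250,205:305],None,fx=5,fy=5,interpolation=cv2.INTER_CUBIC))
a=optics.read_camera("top")["img"];cv2.imwrite("pics/t22.png",cv2.resize(a[155:260,120:420],None,fx=2.66,fy=2.66))
cv2.imwrite("pics/t22h.png",cv2.resize(a[155:255,215:295],None,fx=6,fy=6,interpolation=cv2.INTER_CUBIC))
s,p,r=st();print(s["clock"],p)
for c in("top","side"):print([(b["bbox"],round(b["conf"],2)) for b in nets.boxes_of("foot_1",c)])
for t in("glue_bottle","solder_reel","flat_file"):print([(b["bbox"],round(b["conf"],2)) for b in nets.boxes_of(t,"top")])
```

```text
19.55 [ 0.4303 -0.5169  0.3651]
[([264.2, 184.7, 7.4, 11.5], 0.55)]
[]
[([180.6, 164.3, 22.9, 20.7], 0.62)]
[([160.6, 196.7, 18.1, 23.4], 0.8)]
[([131.3, 185.6, 8.6, 59.2], 0.87)]
```

View pics/s22.png

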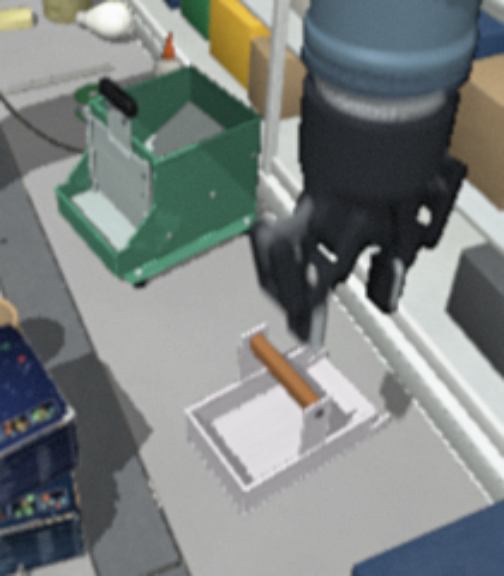

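View pics/s22h.png

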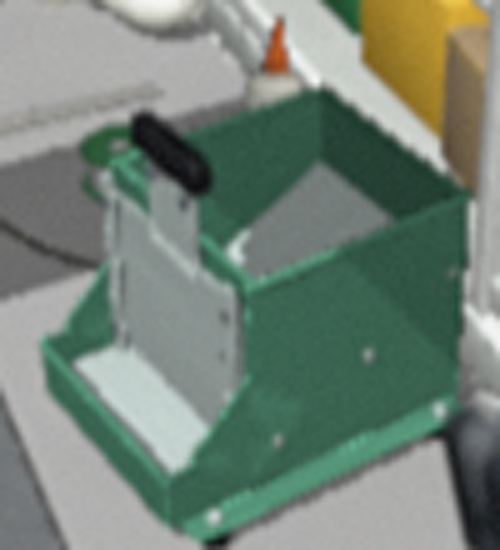

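View pics/t22.png

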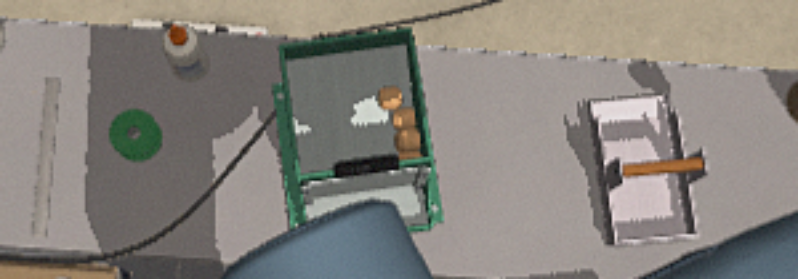

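View pics/t22h.png

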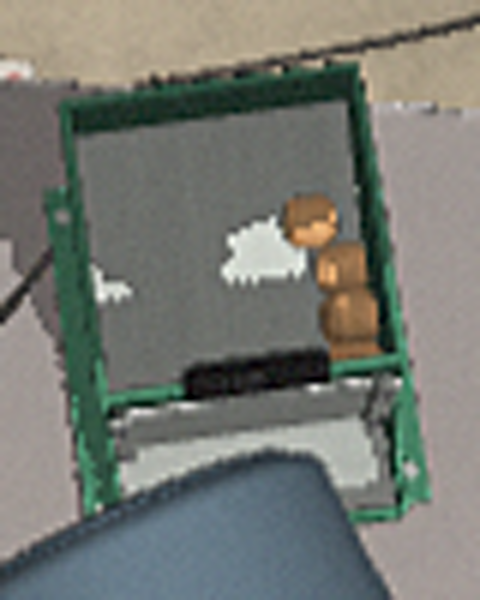

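Run:
```python
import cv2,numpy as np
a=cv2.imread("pics/s22f.png");b=cv2.imread("pics/side8full.png")
def T(i):return cv2.cvtColor(i,cv2.COLOR_BGR2GRAY).astype(np.float32)
A,B=T(b),T(a)
t=A[165:182,231:248]  # handle region with gate at 6 mm
m=cv2.matchTemplate(cv2.resize(B[155:192,221:258],None,fx=5,fy=5,interpolation=cv2.INTER_CUBIC),cv2.resize(t,None,fx=5,fy=5,interpolation=cv2.INTER_CUBIC),cv2.TM_CCOEFF_NORMED)
i=np.unravel_index(m.argmax(),m.shape);print("handle shift px",(i[1]-50)/5,(i[0]-50)/5,m.max())
```

```text
handle shift px 0.0 -0.2 0.985641
```

View pics/s22f.png

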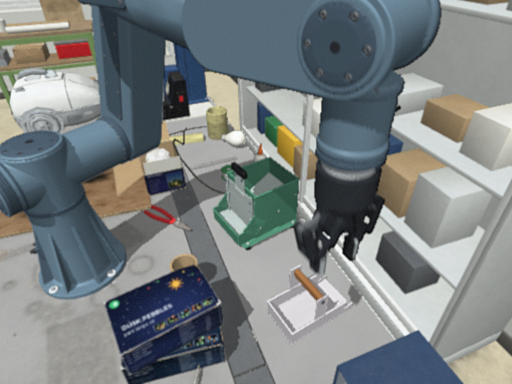

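Emit:
apply_moves:
  increments:
    - {"jaw":60,"dx":-0.5,"dy":0,"dz":-1.5,"rx":0,"ry":0,"rz":0}
    - {"jaw":60,"dx":-0.5,"dy":0,"dz":-1.5,"rx":0,"ry":0,"rz":0}
    - {"jaw":60,"dx":0,"dy":0,"dz":0,"rx":0,"ry":0,"rz":0}
    - {"jaw":60,"dx":0,"dy":0,"dz":0,"rx":0,"ry":0,"rz":0}

```text
clock: 20.13
tool_pos: [0.4267, -0.5068, 0.3906]
eef_rot: [0.996, 0.087, 0.0, -0.001]
wrist_force: [0.6, 0.5, -0.1]
grip_width: 0.0514
```

Run:
```python
from plan import *
np.set_printoptions(suppress=True,precision=3)
K,k,rv,t=cam("top");Rc=cv2.Rodrigues(rv)[0];c=-Rc.T@t;print("cam",c)
cl=np.array([np.cos(psi)*(c[0]-HO[0])+np.sin(psi)*(c[1]-HO[1]),-np.sin(psi)*(c[0]-HO[0])+np.cos(psi)*(c[1]-HO[1]),c[2]])
# shadow of front wall top (x=-.046,z=.165) at lower z
for z in (.056,.043,.03):
    f=(.165-z)/(cl[2]-.165);print(z,"hidden for x <",-.046+( -.046-cl[0])*f)
# feet in picture: back-project centres onto floor+13mm
for u,v in ((312,218),(343,266),(349,316),(355,352)):
    uv=np.array([215+u/6,155+v/6])
    def g(q):
        z=.03+.08*(q[0]+.048)/.148+.015
        return proj([*h2w(*q),z],"top")[0]-uv
    q=least_squares(g,[0,0]).x;print("foot hopper x,y",q,"z",.045+.08*(q[0]+.048)/.148)
s,p,r=st();print(s["clock"],p,s["joint_velocities"],s["wrist_force"])
```

```text
cam [ 0.248 -0.008  1.416]
0.056 hidden for x < -0.02810841756061045
0.043 hidden for x < -0.02597455910453647
0.03 hidden for x < -0.023840700648462484
foot hopper x,y [ 0.042 -0.046] z 0.09369333969155072
foot hopper x,y [ 0.017 -0.059] z 0.08025698122245771
foot hopper x,y [-0.007 -0.059] z 0.06703959217982368
foot hopper x,y [-0.025 -0.06 ] z 0.057365628800865494
20.1333 [ 0.427 -0.507  0.391] [ 0.016 -0.021 -0.008 -0.002  0.006 -0.002] [ 0.636  0.482 -0.101]
```

Run:
```python
from plan import *
from rig import optics
a=optics.read_camera("top")["img"];cv2.imwrite("pics/t23.png",a)
c=a[195:225,230:290]
cv2.imwrite("pics/t23h.png",cv2.resize(np.clip(c.astype(float)*1.5,0,255).astype(np.uint8),None,fx=12,fy=12,interpolation=cv2.INTER_NEAREST))
d=a.astype(int);m=((d[:,:,2]-d[:,:,0])>35)&((d[:,:,2]-d[:,:,1])>8)
n,l,stt,ct=cv2.connectedComponentsWithStats(m.astype(np.uint8))
print([(x[:4].tolist(),int(x[4])) for x in stt[1:] if x[4]>3 and 150<x[1]<290])
```

```text
[([274, 151, 4, 7], 14), ([434, 153, 3, 4], 6), ([466, 153, 7, 6], 15), ([432, 155, 2, 3], 4), ([276, 156, 5, 5], 12), ([438, 156, 5, 3], 6), ([282, 158, 3, 2], 5), ([43, 160, 35, 34], 547), ([289, 161, 3, 3], 4), ([285, 163, 2, 3], 4), ([183, 164, 7, 8], 45), ([80, 185, 4, 3], 5), ([75, 189, 4, 3], 6), ([262, 188, 17, 27], 217), ([75, 193, 2, 3], 5), ([56, 202, 23, 28], 394), ([354, 214, 31, 8], 146), ([21, 226, 50, 110], 1955), ([60, 250, 121, 134], 9490), ([294, 284, 15, 9], 45)]
```

View pics/t23h.png

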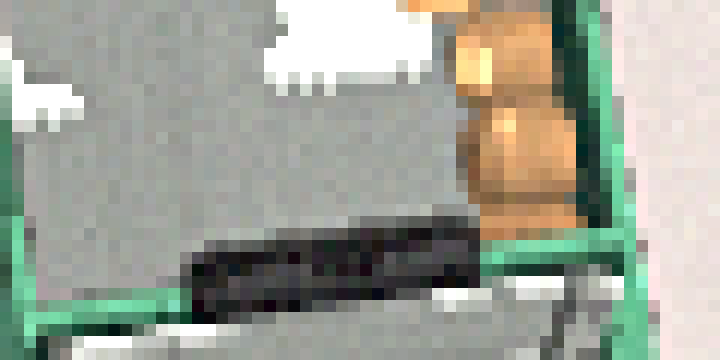

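View pics/t23.png

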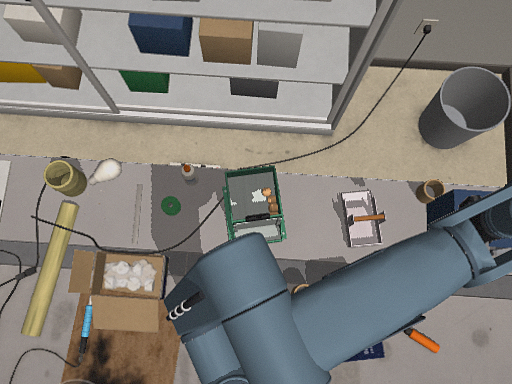

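Run:
```python
from rig import sign_off
print(sign_off())
```

```text
the job is handed in; nothing more can be done
None
```

The job is handed in at about 20 s of the 61 s allowed. The only thing I could not see directly is two of the six feet. No verdict was reported.

- **Gate:** I pushed it down to its hard stop, where the wrist read about 35 N, then raised it about 6 mm by tool position. In the images the gate had not moved after release or after the pour.
- **Pour:** I lifted the tote by its grip bar and tipped it over the hopper's left side, to about 1.16 rad. A mid-pour picture shows all six feet at the lip, over the bin. Afterwards the tote was empty and the wrist force matched its empty weight.
- **Tote:** it stands on the desk close to where it started. The arm is clear above it with the gripper open.
- **Bystanders:** the network boxes for the glue bottle, file and solder reel moved only 1–3 pixels, which is within their error.

**Not confirmed:** the final top picture shows four feet in the bin, along the right wall. The other two are most likely hidden behind the front wall and gate handle. I saw no stray feet on the desk in either view.

**Disagreements:**
- Both grasps sat higher on the bar than I aimed, because the arm crept upward while the jaws closed. Both held without slipping.
- The finger opening read 1.5–4 mm less than the true bar thickness.

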